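# Lift a hot chromatography plate off the heater and rack it

### The job

The square glass plate on the heater is dry but hot. Slide the steel lifter under it, carry it on the blade to the empty sloping wire rack and lower it gently so that it lies square on the two rails above their toes, never touching it with the gripper. Then lay the lifter back flat on its cork mat and let go of it, leaving the cold plate, the clear hood, the bottle, the beaker and the jar undisturbed.

Things in the scene. Friction and masses are not known exactly. Their poses are not given: they have to be found in the camera images.
- plate: The hot plate to move: square glass plate with a white layer, 100 x 100 x 5 mm, about 110 g, lying loose on the heater's black top, turned up to 0.25 rad from it. Edges bevelled at 45 degrees above and below (widest 2.5 mm up; flat underside 95 mm square). Origin: centre of its underside; z up through the white layer, x and y along its edges.
- heater: Fixed plate heater, white housing 270 x 250 mm, 70 mm high, with a level black top 80 mm above the bench, 210 x 210 mm: x -85 to +125, y -105 to +105 mm. Origin: centre of its underside, on the bench; x from its front (controls) to its rear, z up.
- heater_stop (a point): Middle of the inner foot of the heater's rear guard rim, on the black top, at (125, 0, 80) mm in the heater's frame, same axes. Steel rims 8 mm thick stand 10 mm above the black top at the rear and both sides; the front is open. Pushed from the front, the plate slides until it meets the rear rim, which holds it while a blade goes under.
- hood: Fixed clear plastic extraction hood over the rear of the heater: a cone 240 mm across below, 125 mm tall, its grey duct (80 mm thick) rising from it and running off to the right (-y). Origin: centre of its lower rim, 235 mm above the bench, about 142 mm behind the heater's origin, so its front edge is about 22 mm behind that origin.
- lifter: Steel lifter (cranked spatula), about 145 g, lying stably on its blade on the cork mat. Origin: centre of the blade's underside; x to the tip, z up. Blade 56 mm wide, 1.8 mm thick, from the heel at x = -50 to the tip at x = +66 mm, the last 14 mm bevelled on top to 0.8 mm. A neck 16 x 3 mm rises backwards from the heel at 40 degrees to the handle in line with it.
- lifter_grip (a point): Centre of the lifter's black handle, at (-120, 0, 61) mm in the lifter's frame, same axes; the place to pinch it. The handle is a bar 16 mm wide (y, flat sides), 20 mm deep and 105 mm long, rising backwards at 40 degrees from (-80, 0, 27) to (-161, 0, 95) mm.
- rack: The empty fixed rack of 6 mm round steel. Origin: on the bench under the seat; x from its low front to its high rear, z up. Two rails at y = +-40 mm slope up to the rear at 25 degrees (0.436 rad), open between (74 mm), with a leg under each end. Only low cross bars join the sides: on the bench, and at the rear legs 70 mm up.
- rack_seat (a point): Where the centre of the plate's underside lies when it is on the rails just above the toes: 150 mm above the rack's origin, level axes as the rack's. Along the slope the rails run from 54 mm below to 58 mm above this point. At each rail's low end a toe stands 14 mm above the rails' top, square to the slope, 1.5 mm clear of the plate's low edge.
- rack_full: The other fixed rack, identical in size and frame, that holds the cold plate.
- cold_plate: A cold plate, same size and look as the hot one, lying loose on the rails of the other rack; its top edge is 178 mm above the bench. Origin: centre of its underside. Leave it.
- mat: Fixed cork mat, 190 x 110 x 4 mm, where the lifter lies and must be laid back, along it, its blade on the mat, tip the same way. Origin: centre of its underside; x along its long side, towards the lifter's tip.
- bottle: Amber glass bottle, 64 mm across, 140 mm tall, loose; origin at the centre of its base. Leave it.
- beaker: Glass beaker, 68 mm across, 90 mm tall, loose; origin at the centre of its base. Leave it.
- jar: White plastic jar, 60 mm across, 75 mm tall, loose; origin at the centre of its base. Leave it.
There are look-alikes about, which are no part of the job. Of the things that look like the mat, take the one that is nearest to the robot's base at the start.

How it is judged:
By the outcome, as a careful person would: the job done as asked, in the order asked, and still so for the second after the job is handed in, with the robot touching nothing.
It also fails if it takes over 72 s, if anything falls off the work surface, if the arm or the gripper's body presses on something with over 40 N, if the wrist force passes 120 N, or if a joint passes its speed limit or range.

### The arm

A 7-joint arm with a two-finger parallel gripper is mounted at the origin on the work surface. World frame = base frame: x ahead of the robot, y to its left, z up, the work surface at z = 0. Lengths are in m, angles in rad, forces in N, time in s.
With the tool pointing down it reaches from about 0.425 to 1.025 m from the base axis. Payload 9.4 kg.
Tool frame: the origin (TCP) lies on the front face of the gripper's body, between the roots of the fingers; the fingertips stand manip.finger_overhang ahead of it and the grasp point (between the pads) lies 54 mm ahead of it (manip.finger_overhang is the distance from the TCP to the fingertips, in m); z points along the fingers, y is the line along which they close (so a half turn about z gives the same grasp; the last joint's range is limited). The gripper opens to 85 mm and grips with 20 to 120 N. Pads are 22 mm wide; open, the fingers measure 114 mm over their backs; the gripper's body (76 mm by 85 mm) begins 54 mm behind the grasp point. The pads swing forward as they close: fully open they stand 13 mm farther back than shut.
Start: joints at [1.227, 0.599, -0.003, 1.599, 0.002, 0.943, -0.08], TCP at [0.191, -0.699, 0.304] pointing down, gripper open.
Joint ranges: [-2.57, 2.57], [-0.35, 1.97], [-1.29, 1.29], [0.11, 2.56], [-1.05, 4.19], [0.11, 1.86], [-2.63, 2.63]. Speed limits (rad/s): [2.22, 2.22, 3.01, 3.01, 3.14, 3.14, 3.14].

### API

Orientations are given as [roll, pitch, yaw] about the fixed x, y, z axes, in that order (R = Rz(yaw) Ry(pitch) Rx(roll)).
In Python, from rig import status, cams, hand_in, manip gives the robot as it stands.
- The arm moves only by the tool play_rows, never from a script. Its argument "targets" is a list of rows, each a list of 7 numbers: the turn, a rotation vector about the tool's x, y, z in units of 6 degrees (1.0 is 6 degrees), then the shift along the tool's x, y, z in units of 30 mm (1.0 is 30 mm), then the closure, from 0 (fully open) to 1 (shut). In form: [[ax, ay, az, x, y, z, grip], ...]. A call has 1 to 10 rows; each row is the pose to reach, as a shift and turn from the pose commanded when the call began, along the tool's axes at that moment; what a row does not reach only later rows make up. A row lasts 1/12 s, in which the tool goes at most 41.7 mm and 7.16 degrees, less where a joint would pass 70% of its speed; a pose out of reach is approached as far as the arm can. A call with a gripper value outside its range is refused whole. The fingers move at their own pace and stop on an object; "squeeze" is the grip in N (left out, the last holds). Time passes only in rows, so rows that repeat a pose let the fingers close. It gives the time, the measured TCP pose, the force, the opening and the grip force at its end, in the units of the state.
- status.state(): the state, without advancing time (a new reading comes with each control period).
- cams.grab_frame(name): name is "side" or "top" or "wrist"; returns the picture (400x640x3 uint8, blue, green, red); there is no depth.
- cams.camera_params(name): a dict with "intrinsics" (3x3 intrinsics, pixels), "pose" (4x4, takes a point from camera to world coordinates). Camera axes: x right, y up, looking along -z (the intrinsics and any distortion apply to the point x, -y, -z); pixel columns grow to the right and rows downward; lengths in m; the calibration is good to about 2 mm. A picture is of the moment at which its call begins: read the wrist's pose just before it. camera_params takes no time and is no camera call; for the wrist camera it gives the pose at the moment of the call.
- hand_in(): hands the job in; it is judged then, once.
The state is a dict: "t": time; "qpos": joint angles; "joint_vel": joint speeds; "tau": joint torques, N m; "tool_pos": TCP position; "ee_rot": TCP orientation; "ft_force": force on the tool from outside, world axes, zero at the start; "torque": the same for the moment, N m; "width": finger opening in m; "finger_force": force on a finger pad.
Only numpy, scipy, OpenCV 4.12 (cv2) and the standard library are available. Lean on these libraries where they do the work, as an engineer would, in place of code of your own. Each camera call takes 0.05 s, during which the arm holds its last target. There are 200 camera calls.

## Working session

There is one attempt and no reset: what is moved stays moved. The work goes in short steps, Python scripts to look and compute and a tool call to move; the robot and the scene stay as the last step left them, time stands still between calls to the robot, and variables do not carry over. Pictures are saved under pics/ and viewed, at most 10 in all, crops included, and the job is handed in when it is done.

Besides the shell and the picture viewer there is one more tool, called by a JSON object that holds its "api" and its "payload". play_rows: Moves the arm, as the interface text tells. Its arguments: {"type":"object","properties":{"targets":{"type":"array"},"squeeze":{"type":"number"}},"required":["targets"]}

```bash
ls; mkdir -p pics; python3 - <<'E'
from rig import status,cams,manip
import cv2,numpy as np
np.set_printoptions(precision=4,suppress=True)
print(status.state(), manip.finger_overhang)
for n in ("side","top","wrist"):
    p=cams.camera_params(n);print(n,p)
    cv2.imwrite(f"pics/{n}0.png",cams.grab_frame(n))
E
```

```text
pics
{'t': 0.0, 'qpos': array([ 1.2273,  0.6001, -0.0026,  1.6001,  0.0018,  0.9429, -0.0798]), 'joint_vel': array([ 0.0009, -0.0009,  0.0012,  0.0005,  0.0008, -0.0022, -0.0007]), 'tau': array([  0.0009, -77.6467,   1.565 , -25.8007,   0.0124,   0.0093,
        -0.    ]), 'tool_pos': array([ 0.1911, -0.699 ,  0.303 ]), 'ee_rot': array([-3.1401,  0.0001,  0.2668]), 'ft_force': array([ 0.3356, -0.6608,  0.0296]), 'torque': array([-0.0657, -0.0368,  0.073 ]), 'finger_force': 0.0, 'width': 0.085508592278454} 0.0726
side {'intrinsics': array([[503.0262,   0.    , 313.622 ],
       [  0.    , 503.0262, 204.7367],
       [  0.    ,   0.    ,   1.    ]]), 'pose': array([[-0.3245, -0.8215,  0.4689,  1.2922],
       [ 0.9458, -0.2759,  0.1712,  0.3997],
       [-0.0113,  0.4991,  0.8665,  1.4174],
       [ 0.    ,  0.    ,  0.    ,  1.    ]])}
top {'intrinsics': array([[411.2403,   0.    , 318.7967],
       [  0.    , 411.2403, 191.6383],
       [  0.    ,   0.    ,   1.    ]]), 'pose': array([[-0.0299,  0.9885, -0.1479,  0.4156],
       [-0.9992, -0.0336, -0.023 ,  0.146 ],
       [-0.0277,  0.1471,  0.9887,  1.3898],
       [ 0.    ,  0.    ,  0.    ,  1.    ]])}
wrist {'intrinsics': array([[304.442 ,   0.    , 319.449 ],
       [  0.    , 304.442 , 206.0045],
       [  0.    ,   0.    ,   1.    ]]), 'pose': array([[ 0.2635,  0.9284,  0.2619,  0.2581],
       [-0.9647,  0.254 ,  0.0701, -0.6809],
       [-0.0014, -0.2711,  0.9625,  0.373 ],
       [ 0.    ,  0.    ,  0.    ,  1.    ]])}
```

View pics/top0.png

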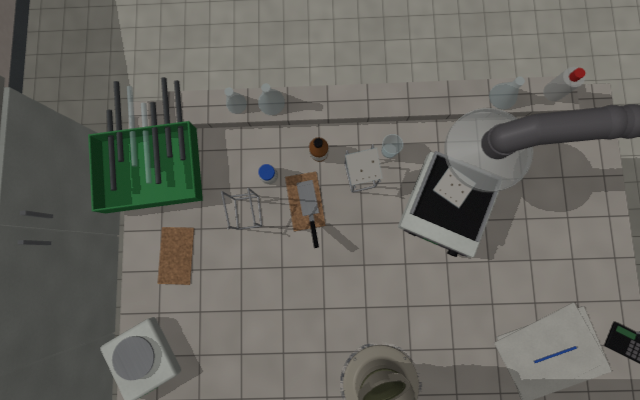

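View pics/side0.png

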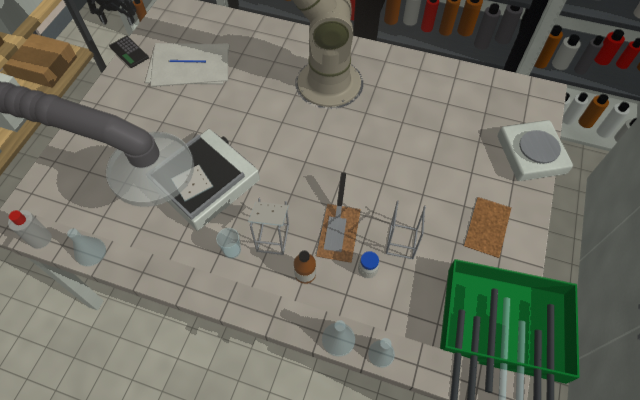

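```bash
cat > geo.py <<'E'
import numpy as np,cv2
from rig import cams,status
from scipy.spatial.transform import Rotation as R
np.set_printoptions(precision=4,suppress=True)
def proj(P,cam):
    p=cam if isinstance(cam,dict) else cams.camera_params(cam)
    T=np.linalg.inv(p["pose"]);q=np.atleast_2d(P)@T[:3,:3].T+T[:3,3]
    q=q*[1,-1,-1];u=q@p["intrinsics"].T;return u[:,:2]/u[:,2:]
def ray(uv,cam):
    p=cam if isinstance(cam,dict) else cams.camera_params(cam)
    d=np.linalg.solve(p["intrinsics"],[*uv,1])*[1,-1,-1]
    return p["pose"][:3,3],p["pose"][:3,:3]@d
def onz(uv,z,cam):
    o,d=ray(uv,cam);return o+d*(z-o[2])/d[2]
def crop(src,x0,y0,x1,y1,s,out,step=20):
    im=cv2.imread(src) if isinstance(src,str) else src
    c=cv2.resize(im[y0:y1,x0:x1],None,fx=s,fy=s,interpolation=cv2.INTER_CUBIC)
    for x in range(-(-x0//step)*step,x1,step):
        cv2.putText(c,str(x),((x-x0)*s,8),0,.33,(0,0,255),1);cv2.line(c,((x-x0)*s,10),((x-x0)*s,14),(0,0,255),1)
    for y in range(-(-y0//step)*step,y1,step):
        cv2.putText(c,str(y),(0,(y-y0)*s+4),0,.33,(0,0,255),1);cv2.line(c,(22,(y-y0)*s),(26,(y-y0)*s),(0,0,255),1)
    if out: cv2.imwrite(out,c)
    return c
def yawpose(x,y,z,yaw): 
    T=np.eye(4);T[:3,:3]=R.from_euler('z',yaw).as_matrix();T[:3,3]=x,y,z;return T
E
python3 - <<'E'
from geo import *
crop("pics/top0.png",215,130,410,260,4,"pics/t1.png")
a=crop("pics/top0.png",395,100,535,260,3,None)
b=crop("pics/side0.png",100,120,260,250,2,None) 
crop("pics/side0.png",240,165,440,295,4,"pics/s1.png")
crop("pics/top0.png",395,120,515,265,4,"pics/t2.png")
print(proj([[0,0,0],[.19,-.7,.3]],"top"),proj([[0,0,0],[.19,-.7,.3]],"side"))
E
```

```text
[[380.6248 383.3492]
 [672.8836 334.0566]] [[328.7573  81.9518]
 [112.2555   8.9851]]
```

View pics/t1.png

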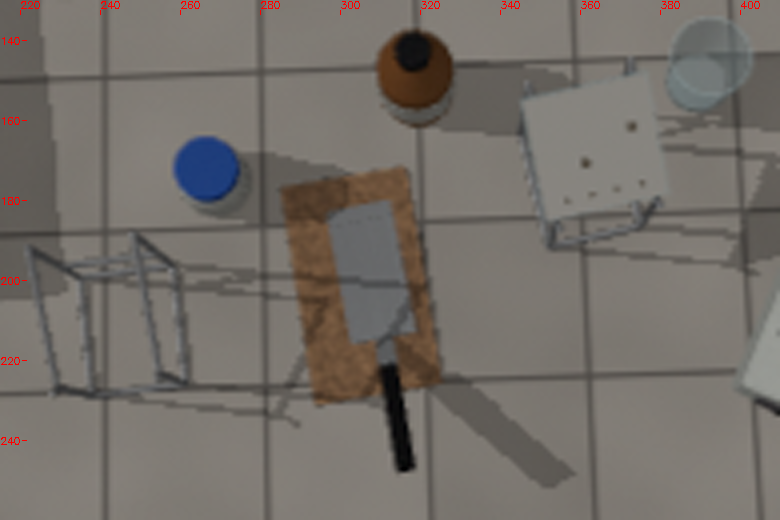

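View pics/s1.png

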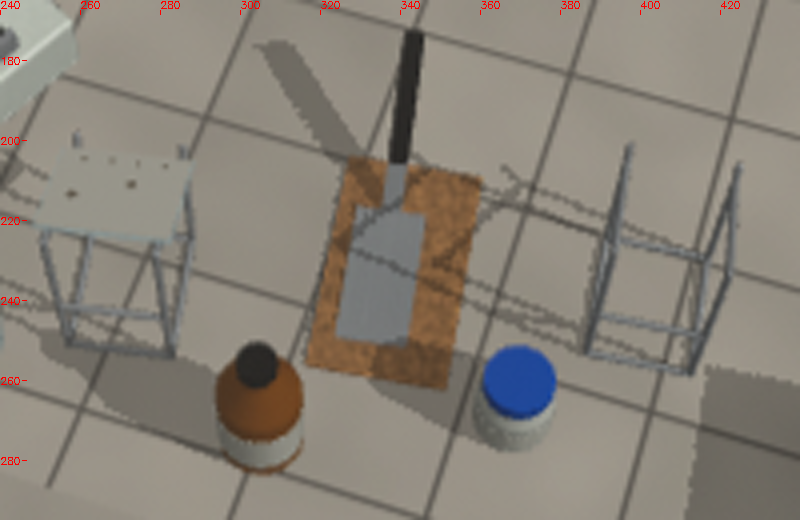

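View pics/t2.png

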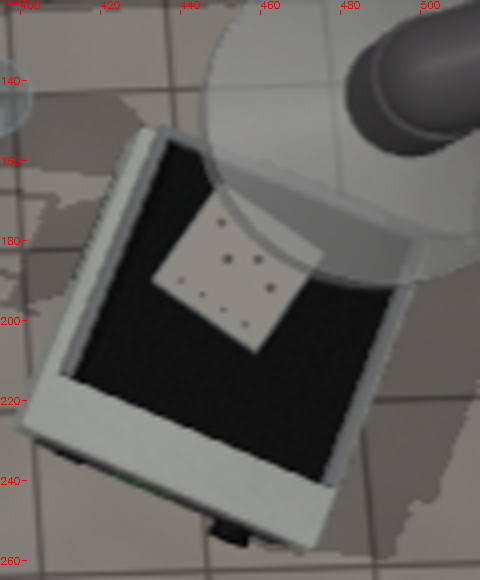

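```bash
cat > est.py <<'E'
from geo import *
from scipy.optimize import least_squares
CT,CS=cams.camera_params("top"),cams.camera_params("side")
def fit(obs,z,x0):
    "obs: list of (local pts, pix, cam)"
    def f(p):
        T=yawpose(p[0],p[1],z,p[2])
        return np.concatenate([(proj(np.array(L)@T[:3,:3].T+T[:3,3],c)-np.array(U)).ravel() for L,U,c in obs])
    r=least_squares(f,x0,loss='soft_l1');return r.x,r.fun
sl=np.radians(25);u=np.array([np.cos(sl),0,np.sin(sl)]);n=np.array([-np.sin(sl),0,np.cos(sl)])
seat=np.array([0,0,.15])
def rk(s,y,h): return seat+u*s+n*h+np.array([0,y,0])
E
python3 - <<'E'
from est import *
B=[[.066,.028,.001],[.066,-.028,.001],[-.05,.028,.002],[-.05,-.028,.002]]
H=[[-.08,0,.027],[-.161,0,.095]]
T1=[[297.5,184.5],[313.25,180],[303,215.5],[318.75,212.5]];S1=[[341.75,250.75],[324,248.75],[346.25,218.75],[329,216.25]]
HT=[[312,221],[316.25,247.5]];HS=[[339.75,205.75],[343.25,172.5]]
for o in ([(B+H,T1+HT,CT)],[(B+H,S1+HS,CS)],[(B+H,T1+HT,CT),(B+H,S1+HS,CS)]):
    p,r=fit(o,.004,[.5,.17,.1]);print("lifter",p,r)
M=[[.095,.055,.004],[.095,-.055,.004],[-.095,-.055,.004],[-.095,.055,.004]]
MT=[[285.25,176.75],[316.75,172],[325.25,225.5],[294.25,231.25]];MS=[[351.75,262.25],[316.5,256.25],[326.75,204.25],[360.5,209.5]]
p,r=fit([(M,MT,CT),(M,MS,CS)],0,[.5,.17,.1]);print("mat",p,r)
K=[rk(.058,.04,-.003),rk(-.054,.04,.014),rk(.058,-.04,-.003),rk(-.054,-.04,.014)]
p,r=fit([(K,[[222.5,192],[229.25,228],[249.25,188.75],[255,224.5]],CT)],0,[.4,.3,.1]);print("rack",p,r)
for c in (CT,CS):
    T=yawpose(*p[:2],0,p[2]);print(proj(np.array(K)@T[:3,:3].T+T[:3,3],c))
Pl=[[.05,.05,.0025],[-.05,.05,.0025],[-.05,-.05,.0025],[.05,-.05,.0025]]
p,r=fit([(Pl,[[449.25,166.25],[433,190],[459.25,208.25],[476.25,182.5]],CT)],.08,[.5,-.3,-.5]);print("plate",p,r)
Hh=[[-.085,.105,.08],[-.085,-.105,.08],[-.135,.125,.07],[-.135,-.125,.07],[.135,.125,.07]]
p,r=fit([(Hh,[[413.75,214.5],[475.5,241.25],[400.5,226.25],[471.25,257],[432,152]],CT)],0,[.5,-.3,-.4]);print("heater",p,r)
E
```

```text
lifter [0.595  0.2141 0.1505] [-0.4242 -1.7517 -0.0807 -0.2219 -0.0593  0.4844  0.497   0.4757  0.3459
  1.6812 -0.2437 -0.8097]
lifter [0.5968 0.2177 0.1741] [ 0.0952  0.7042 -0.1821  0.2066  0.2738 -0.2922  0.1121 -0.102  -0.4584
 -0.4145  0.1276 -0.0838]
lifter [0.596  0.2162 0.1661] [-1.3346 -1.8318 -1.0399 -0.5492 -0.4547  0.2985  0.0515  0.0363  0.056
  1.3337 -0.1525 -1.2594 -0.4443  0.368  -0.6913 -0.258   0.0404 -0.5652
 -0.0949 -0.4949 -0.6059 -0.7345  0.1815 -0.3691]
mat [0.594  0.2268 0.1411] [-0.7928 -0.4953 -0.7529 -1.2658  0.2904 -0.2119 -0.899  -0.3367 -0.2812
 -0.3694 -0.5733 -0.453   0.061  -1.1994 -0.1031 -1.0841]
rack [0.5575 0.4183 0.1063] [ 0.3117 -0.0807 -0.1452  0.3312 -0.1927 -0.5023  0.033   0.2212]
[[222.8117 191.9193]
 [229.1048 228.3312]
 [249.0573 188.2477]
 [255.033  224.7212]]
[[421.124  232.3448]
 [423.6433 204.821 ]
 [392.3485 226.7708]
 [396.4133 199.7289]]
plate [ 0.6127 -0.2568 -0.6397] [ 0.2378 -0.9969 -0.4038  0.5202  0.1647  0.0488 -0.0206  0.184 ]
heater [ 0.5599 -0.2512 -0.4488] [-0.9426 -0.252  -0.1534  0.038  -0.0992  0.0629  3.2812  1.6515 -0.041
 -1.3123]
```

```bash
cat >> geo.py <<'E'
def Rt(rpy): return R.from_euler('xyz',rpy)
def go(pos,rpy,cur=None):
    "print (turn,shift) units from current pose to target"
    if cur is None:
        s=status.state();cur=(s['tool_pos'],s['ee_rot'])
    a=Rt(cur[1]);v=(a.inv()*Rt(rpy)).as_rotvec();d=a.inv().apply(np.array(pos)-cur[0])
    print("rows:",np.round(np.degrees(v)/6,3),np.round(d/.03,3)," deg",np.round(np.degrees(np.linalg.norm(v)),1),"mm",np.round(np.linalg.norm(d)*1e3,1))
E
python3 - <<'E'
from geo import *
s=status.state();P=[(s['tool_pos'],s['ee_rot']),([.38,-.36,.36],[np.pi,0,1.3]),([.47,-.02,.34],[np.pi,0,2.35]),([.44,.19,.30],[np.pi,0,.166+np.pi])]
for i in range(3): go(*P[i+1],cur=P[i])
E
```

```text
rows: [-0.012 -0.005 -9.866] [ 9.056 -9.245 -1.883]  deg 59.2 mm 392.3
rows: [  0.      0.    -10.027] [11.723 -0.141  0.667]  deg 60.2 mm 352.3
rows: [ 0.     0.    -9.144] [5.683 4.208 1.333]  deg 54.9 mm 215.9
```

{"api": "play_rows", "payload": {"targets": [[0,0,-1.1,1,-1.03,-0.21,0],[0,0,-2.2,2,-2.06,-0.42,0],[0,0,-3.3,3,-3.1,-0.63,0],[0,0,-4.4,4,-4.1,-0.84,0],[0,0,-5.5,5,-5.1,-1.05,0],[0,0,-6.6,6,-6.2,-1.26,0],[0,0,-7.7,7,-7.2,-1.47,0],[0,0,-8.8,8,-8.2,-1.68,0],[0,0,-9.87,9.06,-9.25,-1.88,0],[0,0,-9.87,9.06,-9.25,-1.88,0]]}}

```text
t: 0.98
tool_pos: [0.3828, -0.3551, 0.3612]
ee_rot: [3.14, -0.001, 1.313]
ft_force: [0.6, -0.2, -0.1]
width: 0.0852
finger_force: 0.0
```

```bash
python3 - <<'E'
from geo import *
s=status.state();print(s['t'],s['qpos'],s['tool_pos'],s['ee_rot'])
go([.47,-.02,.34],[np.pi,0,2.35])
E
```

```text
0.9833 [ 0.9159  0.3078 -0.3567  1.9775  0.1359  0.8782  0.2296] [ 0.3828 -0.3551  0.3612] [ 3.1402 -0.0011  1.3127]
rows: [ 0.018 -0.003 -9.906] [11.541 -0.041  0.721]  deg 59.4 mm 346.9
```

{"api": "play_rows", "payload": {"targets": [[0,0,-1.1,1.28,0,0.08,0],[0,0,-2.2,2.56,0,0.16,0],[0,0,-3.3,3.84,0,0.24,0],[0,0,-4.4,5.12,0,0.32,0],[0,0,-5.5,6.4,0,0.4,0],[0,0,-6.6,7.7,0,0.48,0],[0,0,-7.7,9,0,0.56,0],[0,0,-8.8,10.3,0,0.64,0],[0,0,-9.9,11.54,0,0.72,0],[0,0,-9.9,11.54,0,0.72,0]]}}

```text
t: 1.82
tool_pos: [0.474, -0.0196, 0.339]
ee_rot: [3.137, -0.001, 2.352]
ft_force: [0.7, 0.1, 0.9]
width: 0.0856
finger_force: 0.0
```

```bash
python3 - <<'E'
from geo import *
s=status.state();print(s['t'],s['qpos'],s['tool_pos'],s['ee_rot'])
go([.44,.19,.30],[np.pi,0,.166+np.pi])
E
```

```text
1.8167 [ 0.4797  0.3214 -0.7087  2.0855  0.2794  0.8253  0.3863] [ 0.474  -0.0196  0.339 ] [ 3.1375 -0.0009  2.3518]
rows: [ 0.04   0.011 -9.127] [5.759 4.106 1.323]  deg 54.8 mm 215.9
```

{"api": "play_rows", "payload": {"targets": [[0,0,-1.14,0.72,0.51,0.17,0],[0,0,-2.28,1.44,1.02,0.33,0],[0,0,-3.4,2.16,1.54,0.5,0],[0,0,-4.56,2.88,2.05,0.66,0],[0,0,-5.7,3.6,2.57,0.83,0],[0,0,-6.84,4.3,3.08,1,0],[0,0,-8,5,3.6,1.16,0],[0.04,0.01,-9.13,5.76,4.1,1.32,0],[0.04,0.01,-9.13,5.76,4.1,1.32,0]]}}

```text
t: 2.57
tool_pos: [0.4404, 0.1879, 0.2989]
ee_rot: [3.141, -0.003, -2.979]
ft_force: [0.2, 0.2, 0.4]
width: 0.0855
finger_force: 0.0
```

```bash
python3 - <<'E'
from geo import *
s=status.state();print(s['t'],s['qpos'],s['tool_pos'],s['ee_rot'])
p=cams.camera_params("wrist");im=cams.grab_frame("wrist");cv2.imwrite("pics/w1.png",im)
import pickle;pickle.dump(p,open("w1.pkl","wb"))
print(p['pose'])
c=cv2.resize(im,(800,500),interpolation=cv2.INTER_CUBIC);cv2.imwrite("pics/w1b.png",c)
E
```

```text
2.5667 [ 0.1667  0.4498 -0.9341  2.1149  0.4991  0.8145  0.6584] [0.4404 0.1879 0.2989] [ 3.1414 -0.0027 -2.9786]
[[-0.1621 -0.9503 -0.266   0.3732]
 [ 0.9868 -0.156  -0.044   0.1768]
 [ 0.0003 -0.2696  0.963   0.369 ]
 [ 0.      0.      0.      1.    ]]
```

View pics/w1b.png

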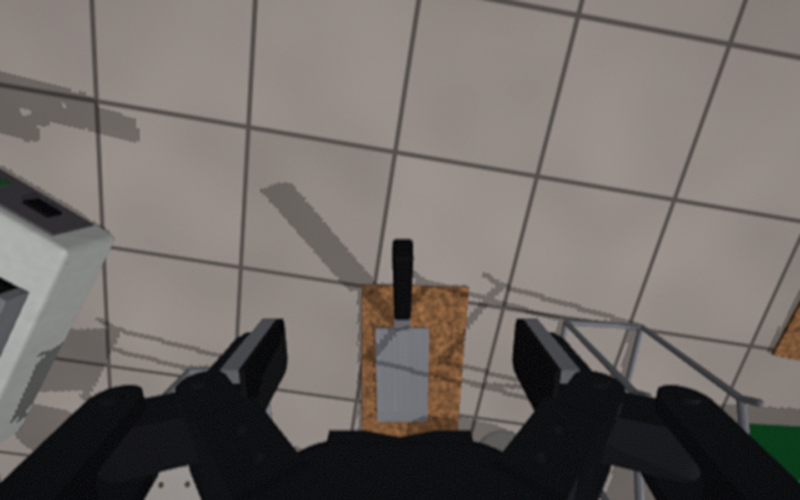

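```bash
python3 - <<'E'
from est import *
import pickle;CW=pickle.load(open("w1.pkl","rb"))
B=[[.066,.028,.001],[.066,-.028,.001],[-.05,.028,.002],[-.05,-.028,.002]]
H=[[-.08,0,.027],[-.161,0,.095]]
W=np.array([[428,420],[378,421],[428.5,328],[376,328],[401,320],[402,240]])/1.25
p,r=fit([(B+H,W,CW)],.004,[.596,.216,.166]);print(p,r)
p[1]=p[1]; T=yawpose(p[0],p[1],.004,p[2]);g=T@[-.12,0,.061,1];print(g)
M=[[-.095,-.055,.004],[-.095,.055,.004]]
p,r=fit([(M,np.array([[361,285],[468,287]])/1.25,CW)],0,[.594,.227,.141]);print("mat",p,r)
E
```

```text
[0.5971 0.2171 0.1731] [-0.23    0.5122  0.0876  0.0669  0.2994 -0.6819 -0.6018 -0.2726  0.7881
 -7.6148 -0.2282  4.3398]
[0.4789 0.1965 0.065  1.    ]
mat [0.5953 0.2272 0.1427] [-0.4311  0.0031  0.432   0.0291]
```

```bash
python3 - <<'E'
from geo import *
go([.4785,.1965,.119],[np.pi,0,.17-np.pi])
E
```

```text
rows: [-0.015 -0.034 -0.131] [-1.319  0.173  5.988]  deg 0.8 mm 184.0
```

{"api": "play_rows", "payload": {"targets": [[0,0,-0.13,-0.7,0.17,0.8,0],[0,-0.03,-0.13,-1.32,0.17,1.8,0],[0,-0.03,-0.13,-1.32,0.17,3,0],[0,-0.03,-0.13,-1.32,0.17,4.2,0],[0,-0.03,-0.13,-1.32,0.17,5.3,0],[0,-0.03,-0.13,-1.32,0.17,5.99,0],[0,-0.03,-0.13,-1.32,0.17,5.99,0]]}}

```text
t: 3.2
tool_pos: [0.4783, 0.1919, 0.1158]
ee_rot: [-3.136, -0.005, -2.979]
ft_force: [-0.9, -0.4, -0.6]
width: 0.0854
finger_force: 0.0
```

{"api": "play_rows", "payload": {"squeeze": 100, "targets": [[0,0,0,0,0,0,0.5],[0,0,0,0,0,0,1],[0,0,0,0,0,0,1],[0,0,0,0,0,0,1],[0,0,0,0,0,0,1],[0,0,0,0,0,0,1],[0,0,0,0,0,0,1],[0,0,0,0,0,0,1]]}}

```text
t: 3.87
tool_pos: [0.4797, 0.1936, 0.1198]
ee_rot: [-3.138, 0.001, -2.977]
ft_force: [-0.4, -1.9, 7.3]
width: 0.0148
finger_force: 97.1
```

```bash
python3 - <<'E'
from geo import *
s=status.state();print(s['t'],s['qpos'],s['tool_pos'],s['ee_rot'],s['width'],s['finger_force'],s['ft_force'],s['torque'])
im=cams.grab_frame("side");cv2.imwrite("pics/s2.png",im)
im=cams.grab_frame("wrist");cv2.imwrite("pics/w2.png",im)
E
```

```text
3.8667 [-0.0746  0.7207 -0.6182  2.1836  0.9023  0.5143  0.3362] [0.4797 0.1936 0.1198] [-3.138   0.0014 -2.9768] 0.014804676372179578 97.0976185798645 [-0.4055 -1.8825  7.2922] [-0.4141 -0.303  -0.0821]
```

{"api": "play_rows", "payload": {"targets": [[0,-0.1,0,0,0,-0.3,1],[0,-0.3,0,0,0,-1,1],[0,-0.5,0,0,0,-2,1],[0,-0.5,0,0,0,-3.2,1],[0,-0.5,0,0,0,-4.4,1],[0,-0.5,0,0,0,-5.6,1],[0,-0.5,0,0,0,-6.8,1],[0,-0.5,0,0,0,-8,1],[0,-0.5,0,0,0,-8.5,1]]}}

```text
t: 4.72
tool_pos: [0.479, 0.1957, 0.3788]
ee_rot: [-3.139, 0.057, -2.975]
ft_force: [1.1, -0.6, -1.5]
width: 0.0145
finger_force: 97.5
```

```bash
python3 - <<'E'
from geo import *
s=status.state();print(s['t'],s['qpos'],s['tool_pos'],s['ee_rot'],s['width'],s['finger_force'],s['ft_force'],s['torque'])
go([.405,-.157,.34],[np.pi,-.05,-.449-np.pi])
go([.405,-.157,.34],[np.pi,.05,-.449-np.pi])
E
```

```text
4.7167 [ 0.2249  0.3798 -0.9747  1.9682  0.4274  0.9475  0.7784] [0.479  0.1957 0.3788] [-3.1394  0.0573 -2.9754] 0.014501028287393846 97.4927830696106 [ 1.1218 -0.5896 -1.4736] [0.0222 0.1715 0.0245]
rows: [0.001 0.999 5.877] [  4.445 -11.185   1.067]  deg 35.8 mm 362.5
rows: [0.294 0.074 5.866] [  4.445 -11.185   1.067]  deg 35.2 mm 362.5
```

{"api": "play_rows", "payload": {"targets": [[0.03,0,0.6,0.45,-1.12,0,1],[0.06,0,1.2,0.9,-2.24,0,1],[0.1,0,1.8,1.35,-3.4,0,1],[0.12,0,2.4,1.8,-4.5,0,1],[0.15,0,2.95,2.2,-5.6,0.2,1],[0.18,0,3.5,2.7,-6.7,0.4,1],[0.2,0,4.1,3.1,-7.8,0.6,1],[0.23,0,4.7,3.56,-9,0.8,1],[0.26,0.07,5.3,4,-10.1,1,1],[0.29,0.07,5.87,4.45,-11.19,1.07,1]]}}

```text
t: 5.55
tool_pos: [0.4031, -0.1597, 0.3359]
ee_rot: [-3.138, 0.046, 2.689]
ft_force: [0.8, -0.1, -2.0]
width: 0.0147
finger_force: 97.8
```

```bash
python3 - <<'E'
from geo import *
import pickle
s=status.state();print(s['t'],s['qpos'],s['tool_pos'],s['ee_rot'],s['width'],s['ft_force'])
p={n:cams.camera_params(n) for n in("wrist","top")};
a=cams.grab_frame("wrist");s=status.state();p["st"]=(s['tool_pos'],s['ee_rot']);p["wrist"]=cams.camera_params("wrist")
b=cams.grab_frame("top");cv2.imwrite("pics/w3.png",a);cv2.imwrite("pics/t3.png",b);pickle.dump(p,open("w3.pkl","wb"))
print(p["wrist"]["pose"],p["st"])
c=np.vstack([crop(a,120,200,520,400,2,None),crop(b,400,140,510,265,2,None,)[:250].copy() if False else np.zeros((0,800,3),np.uint8)])
d=crop(b,360,140,560,265,4,None)
cv2.imwrite("pics/m3.png",np.vstack([cv2.resize(c,(640,320)),cv2.resize(d,(640,400))])[:720])
cv2.imwrite("pics/w3c.png",c)
E
```

```text
5.55 [ 0.8802  0.2649 -0.7792  2.1855  0.3021  0.7452  1.0197] [ 0.4031 -0.1597  0.3359] [-3.1382  0.0461  2.6886] 0.014734381109691925 [ 0.8006 -0.1479 -1.9744]
[[ 0.4474 -0.8498 -0.2787  0.3377]
 [ 0.8943  0.423   0.1457 -0.1331]
 [-0.0059 -0.3144  0.9493  0.4018]
 [ 0.      0.      0.      1.    ]] (array([ 0.4012, -0.1658,  0.335 ]), array([-3.1352,  0.0443,  2.6782]))
```

View pics/w3c.png

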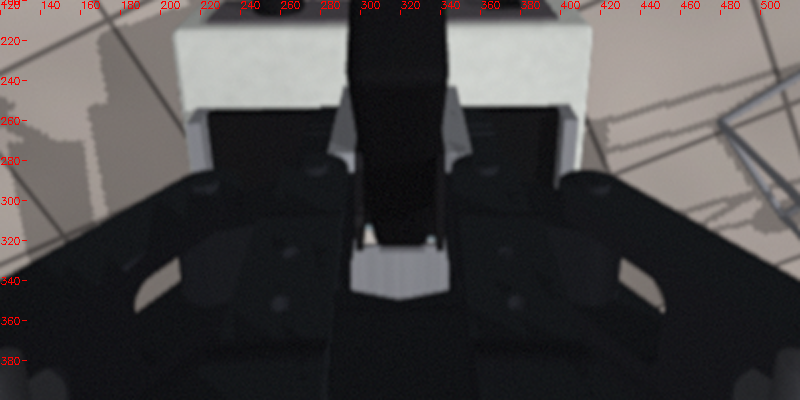

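```bash
python3 - <<'E'
from est import *
import pickle;p=pickle.load(open("w3.pkl","rb"));CW=p["wrist"]
a=[[-.085,-.105,.08],[-.085,.105,.08]]
U=[[226,254],[399,253]]
x,r=fit([(a,U,CW)],0,[.56,-.25,-.449]);print(x,r)
h=[[-.135,-.125,.07],[-.135,.125,.07]]
x,r=fit([(h,[[210,214],[415,212.5]],CW)],0,[.56,-.25,-.449]);print("housing",x,r)
Hh=[[-.085,.105,.08],[-.085,-.105,.08]]
x,r=fit([(Hh,[[413.75,214.5],[475.5,241.25]],CT)],0,[.5,-.3,-.4]);print("top",x,r)
E
```

```text
[ 0.5574 -0.2539 -0.4544] [-2.9929  0.1158  2.7565  0.0791]
housing [ 0.5602 -0.2557 -0.4542] [-6.2984  0.1369  4.6047  0.0977]
top [ 0.5595 -0.2529 -0.4489] [-0.4032 -0.157   0.3946  0.1449]
```

```bash
python3 - <<'E'
from geo import *
go([.3898,-.1488,.225],[np.pi,-.035,-.452+np.pi])
E
```

```text
rows: [-0.048  0.761 -0.071] [0.739 0.253 3.649]  deg 4.6 mm 112.0
```

{"api": "play_rows", "payload": {"targets": [[0,0.2,0,0.4,0.15,0.8,1],[0,0.4,0,0.74,0.25,1.7,1],[0,0.6,-0.05,0.74,0.25,2.6,1],[-0.05,0.76,-0.07,0.74,0.25,3.4,1],[-0.05,0.76,-0.07,0.74,0.25,3.65,1],[-0.05,0.76,-0.07,0.74,0.25,3.65,1],[-0.05,0.76,-0.07,0.74,0.25,3.65,1]]}}

```text
t: 6.23
tool_pos: [0.3925, -0.1438, 0.2263]
ee_rot: [3.139, -0.032, 2.7]
ft_force: [1.2, 0.2, -1.2]
width: 0.0145
finger_force: 97.7
```

```bash
python3 - <<'E'
from geo import *
s=status.state();print(s['t'],s['qpos'],s['tool_pos'],s['ee_rot'],s['width'],s['ft_force'],s['torque'])
go([.3898,-.1488,.21],[np.pi,-.035,-.452+np.pi])
a=cams.grab_frame("side");b=cams.grab_frame("top");cv2.imwrite("pics/s4.png",a);cv2.imwrite("pics/t4.png",b)
c=crop(b,400,140,500,265,4,None);d=crop(a,130,110,260,235,3,None)
h=max(c.shape[0],d.shape[0]);f=lambda i:cv2.copyMakeBorder(i,0,h-i.shape[0],0,0,0)
cv2.imwrite("pics/m4.png",np.hstack([f(c),f(d)]))
E
```

```text
6.2333 [ 0.7135  0.4464 -0.6601  2.3084  0.4955  0.5585  0.7943] [ 0.3925 -0.1438  0.2263] [ 3.1391 -0.0325  2.7001] 0.014489171854581925 [ 1.2497  0.2347 -1.2052] [ 0.0622  0.0263 -0.0155]
rows: [0.02  0.024 0.1  ] [-0.006 -0.19   0.544]  deg 0.6 mm 17.3
```

View pics/m4.png

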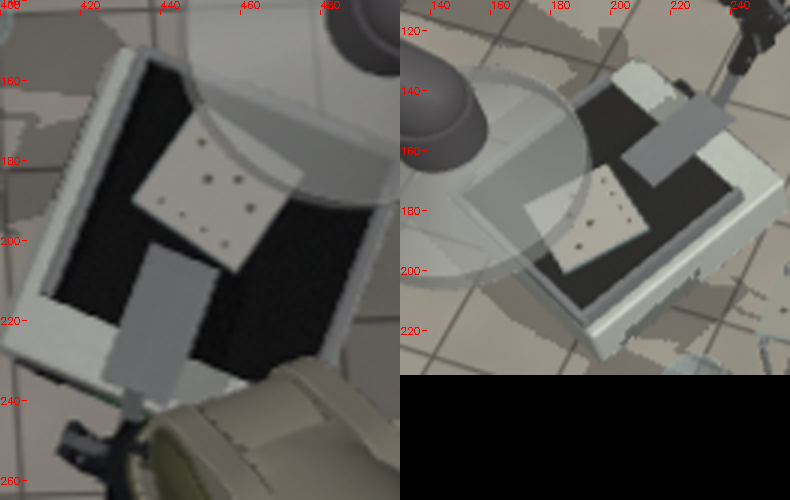

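```bash
cat >> est.py <<'E'
def fit6(L,obs,x0,frozen=None):
    def f(p):
        q=np.array(L)@Rt(p[3:]).as_matrix().T+p[:3]
        return np.concatenate([(proj(q,c)-np.array(U)).ravel() for U,c in obs])
    r=least_squares(f,x0);return r.x,r.fun
Bl=[[.066,.028,.0008],[.066,-.028,.0008],[-.05,.028,.0018],[-.05,-.028,.0018]]
Pl=[[.05,.05,.0025],[-.05,.05,.0025],[-.05,-.05,.0025],[.05,-.05,.0025]]
E
python3 - <<'E'
from est import *
t=[[437.5,200.5],[455,207.5],[425,234.25],[441.25,241.25]];s=[[214.7,172],[203.3,162],[242.3,150],[231,139.3]]
x,r=fit6(Bl,[(t,CT),(s,CS)],[.5,-.2,.1,0,0,-.45]);print("lifter",x,r)
st=([.3925,-.1438,.2263],[3.1391,-.0325,2.7001]);a=Rt(st[1])
print("in tool",a.inv().apply(x[:3]-st[0]))
pt=[[449.25,166.25],[433,190],[459.25,208.25],[476.25,182.5]]
ps=[[184.3,201.3],[212.7,186.7],[198.3,165],[171.7,179]]
for o in ([(Pl,pt,CT)],[(Pl,ps,CS)],[(Pl,pt,CT),(Pl,ps,CS)]): print("plate",*fit(o,.08,[.61,-.25,-.64]))
pred=a.apply([-.1195,0,.1158])+st[0];print("pred lifter",pred)
P=np.array(Bl)@Rt([0,.0325,2.7001-np.pi]).as_matrix().T+pred
print(proj(P,CT)-t,proj(P,CS)-s)
E
```

```text
lifter [ 0.4961 -0.1914  0.1042 -0.0345  0.048  -0.4502] [-0.0862  0.0174 -0.5958  0.1226 -1.0331  0.0702 -0.0843  0.4707 -0.3963
  0.2352 -0.3795 -0.3332 -0.5299 -0.4055 -0.6805  0.2035]
in tool [-0.1179  0.0009  0.1183]
plate [ 0.6127 -0.2568 -0.6397] [ 0.2378 -0.9969 -0.4038  0.5202  0.1647  0.0488 -0.0206  0.184 ]
plate [ 0.6166 -0.2543 -0.6654] [-0.1013  0.4481  0.4196 -0.0781  0.5665 -0.3928 -1.2199 -0.0329]
plate [ 0.6143 -0.256  -0.6498] [ 0.1844 -1.5215 -0.7213 -0.1923 -0.3349 -0.4155 -0.249  -0.0934  0.0681
 -0.2541  0.3314 -1.1073  0.0633 -1.1463 -1.4931 -0.4682]
pred lifter [ 0.4972 -0.193   0.1067]
[[ 0.564  -0.5506]
 [-0.016  -0.4682]
 [-0.2419 -0.2042]
 [ 0.6344  0.1126]] [[-1.0954 -0.3282]
 [-1.0808 -0.5017]
 [-1.261  -0.8835]
 [-1.4257  0.1448]]
```

```bash
python3 - <<'E'
from geo import *
s=status.state();print(s['t'],s['tool_pos'],s['ee_rot'],s['ft_force'],s['torque'])
# desired line through plate centre offset
c=np.array([.6143,-.256]);d=np.array([np.cos(-.452),np.sin(-.452)])
t=c-d*(.134+.1195-.005);print(t)
go([*t,.21],[np.pi,-.035,-.452+np.pi])
E
```

```text
6.3333 [ 0.3928 -0.1443  0.227 ] [ 3.1393 -0.0304  2.6992] [-0.2948  0.2684 -1.5981] [ 0.0093  0.0673 -0.0049]
[ 0.3908 -0.1475]
rows: [0.019 0.044 0.092] [-0.001 -0.127  0.567]  deg 0.6 mm 17.4
```

{"api": "play_rows", "payload": {"targets": [[0,0,0.09,0,-0.13,0.2,1],[0.02,0.04,0.09,0,-0.13,0.4,1],[0.02,0.04,0.09,0,-0.13,0.57,1],[0.02,0.04,0.09,0,-0.13,0.65,1],[0.02,0.04,0.09,0,-0.13,0.65,1],[0.02,0.04,0.09,0,-0.13,0.65,1]]}}

```text
t: 6.83
tool_pos: [0.3901, -0.1475, 0.2061]
ee_rot: [-3.142, -0.037, 2.69]
ft_force: [-0.5, 1.1, -1.4]
width: 0.0144
finger_force: 97.9
```

{"api": "play_rows", "payload": {"targets": [[0,0,0,0,0,0.05,1],[0,0,0,0,0,0.1,1],[0,0,0,0,0,0.1,1]]}}

```text
t: 7.08
tool_pos: [0.3901, -0.1476, 0.2031]
ee_rot: [3.142, -0.037, 2.69]
ft_force: [0.3, 1.7, -0.7]
width: 0.0146
finger_force: 97.8
```

{"api": "play_rows", "payload": {"targets": [[0,0,0,0,0,0.05,1],[0,0,0,0,0,0.05,1]]}}

```text
t: 7.25
tool_pos: [0.39, -0.1475, 0.2017]
ee_rot: [-3.142, -0.037, 2.69]
ft_force: [-0.9, 0.4, 1.9]
width: 0.0142
finger_force: 98.1
```

{"api": "play_rows", "payload": {"targets": [[0,0,0,0,0,0.02,1],[0,0,0,0,0,0.02,1]]}}

```text
t: 7.42
tool_pos: [0.3899, -0.1475, 0.2012]
ee_rot: [-3.141, -0.037, 2.69]
ft_force: [-2.2, 0.8, 2.9]
width: 0.0149
finger_force: 98.2
```

{"api": "play_rows", "payload": {"targets": [[0,0,0,0,0,0,1],[0,0,0,0,0,0,1]]}}

```text
t: 7.58
tool_pos: [0.3899, -0.1475, 0.2012]
ee_rot: [-3.141, -0.037, 2.689]
ft_force: [-2.4, 1.8, 3.3]
width: 0.0145
finger_force: 98.2
```

{"api": "play_rows", "payload": {"targets": [[0,0,0,-0.2,0,0,1],[0,0,0,-0.4,0,-0.01,1],[0,0,0,-0.6,0,-0.02,1],[0,0,0,-0.8,0,-0.03,1],[0,0,0,-1,0,-0.037,1],[0,0,0,-1.2,0,-0.045,1],[0,0,0,-1.2,0,-0.045,1]]}}

```text
t: 8.17
tool_pos: [0.4241, -0.164, 0.2012]
ee_rot: [3.141, -0.035, 2.689]
ft_force: [0.9, -1.8, 1.6]
width: 0.0148
finger_force: 98.1
```

```bash
cat > plate.py <<'E'
from est import *
def seg(name,tag,ref,bgr0):
    im=cams.grab_frame(name);cv2.imwrite(f"pics/{tag}_{name}.png",im);return im
def quad(im,guess,debug=False):
    "plate quad: flood-like colour segmentation around guess (plate centre px)"
    x,y=map(int,np.round(guess));w=40;r=im[y-w:y+w,x-w:x+w].astype(np.float32)
    return r
E
python3 - <<'E'
from est import *
a=cv2.imread("pics/t4.png");b=cv2.imread("pics/s4.png")
for im,pts in((a,[(452,187),(440,188),(470,185),(458,203),(430,220),(440,225),(460,220),(455,172)]),(b,[(192,183),(205,180),(180,180),(188,195),(222,160),(210,197)])):
    print([tuple(im[y,x]) for x,y in pts])
s=status.state();print(s['tool_pos'],s['ee_rot'])
for n in("top","side"): cv2.imwrite(f"pics/p1_{n}.png",cams.grab_frame(n))
E
```

```text
[(np.uint8(134), np.uint8(139), np.uint8(142)), (np.uint8(134), np.uint8(139), np.uint8(142)), (np.uint8(115), np.uint8(118), np.uint8(118)), (np.uint8(134), np.uint8(140), np.uint8(142)), (np.uint8(89), np.uint8(88), np.uint8(87)), (np.uint8(105), np.uint8(104), np.uint8(103)), (np.uint8(17), np.uint8(15), np.uint8(15)), (np.uint8(132), np.uint8(135), np.uint8(135))]
[(np.uint8(128), np.uint8(140), np.uint8(145)), (np.uint8(156), np.uint8(166), np.uint8(170)), (np.uint8(167), np.uint8(175), np.uint8(173)), (np.uint8(155), np.uint8(165), np.uint8(169)), (np.uint8(121), np.uint8(121), np.uint8(118)), (np.uint8(66), np.uint8(67), np.uint8(66))]
[ 0.4241 -0.164   0.2012] [ 3.1408 -0.0352  2.6887]
```

```bash
cat > plate.py <<'E'
from est import *
from scipy.optimize import minimize
def mask(im,th,c,w=45):
    m=(cv2.resize(im[:,:,2],None,fx=4,fy=4,interpolation=cv2.INTER_LINEAR)>th).astype(np.uint8)
    z=np.zeros_like(m);x,y=(np.array(c)*4).astype(int);z[y-w*4:y+w*4,x-w*4:x+w*4]=1;m=cv2.morphologyEx(m*z,cv2.MORPH_OPEN,np.ones((9,9)))
    n,l=cv2.connectedComponents(m);k=l[y,x]
    m=(l==k).astype(np.uint8);return cv2.morphologyEx(m,cv2.MORPH_CLOSE,np.ones((25,25)))
def platefit(ims,x0,z=None,ths=(111,137)):
    """ims {cam:image}; x0 = x,y,yaw[,z,pitch-rotvec]; returns pose maximizing IoU"""
    P0=np.array(Pl)
    pose=lambda p:(Rt([0,0,p[2]]).as_matrix(),np.array([p[0],p[1],z]))
    Ms=[]
    for (n,im),th in zip(ims.items(),ths):
        cam={"top":CT,"side":CS}[n];Rm,t=pose(x0);c=proj(t[None],cam)[0]
        Ms.append((mask(im,th,c),cam))
    def f(p):
        Rm,t=pose(p);v=0
        for m,cam in Ms:
            q=np.zeros_like(m);cv2.fillPoly(q,[np.round((proj(P0@Rm.T+t,cam)+.5)*4).astype(np.int32)],1)
            v-=(q&m).sum()/(q|m).sum()
        return v
    s=np.array(x0)+np.vstack([np.zeros(3),np.diag([.012,.012,.12])])
    r=minimize(f,x0,method='Nelder-Mead',options=dict(initial_simplex=s,xatol=1e-4,fatol=1e-4));return r.x,r.fun
def rel(p,lx,ly,lyaw):
    d=np.array(p[:2])-[lx,ly];c,s=np.cos(lyaw),np.sin(lyaw);return c*d[0]+s*d[1],-s*d[0]+c*d[1],p[2]-lyaw
E
python3 - <<'E'
from plate import *
r=lambda t:{n:cv2.imread(f) for n,f in (("top",f"pics/{t[0]}.png"),("side",f"pics/{t[1]}.png"))}
for t,tool in((("t4","s4"),None),(("p1_top","p1_side"),([.4241,-.164,.2012],[3.1408,-.0352,2.6887]))):
    I=r(t)
    for k in (("top",),("side",),("top","side")):
        th=[{"top":111,"side":137}[n] for n in k]
        p,v=platefit({n:I[n] for n in k},[.614,-.256,-.65],.08,th);print(t[0],k,p,v)
    if tool:
        L=Rt(tool[1]).apply([-.1195,0,.1158])+tool[0];print("lifter",L,rel(p,*L[:2],tool[1][2]-np.pi), "heater",rel(p,.5585,-.2535,-.452))
E
```

```text
t4 ('top',) [ 0.6158 -0.2563 -0.6948] -0.9338449828745401
t4 ('side',) [ 0.6141 -0.2601 -0.6577] -0.9299956018179153
t4 ('top', 'side') [ 0.6146 -0.2583 -0.6672] -1.8580260573494645
p1_top ('top',) [ 0.6908 -0.2942 -0.5672] -0.4327130869186944
p1_top ('side',) [ 0.6339 -0.2634 -0.5598] -0.9314466767480377
p1_top ('top', 'side') [ 0.6353 -0.2632 -0.5659] -1.3362490724076772
lifter [ 0.5279 -0.2144  0.0813] (np.float64(0.11793031323867352), np.float64(0.003122584477294535), np.float64(-0.11304267482575903)) heater (np.float64(0.07329030037751508), np.float64(0.024816838220268225), np.float64(-0.11393532841555226))
```

{"api": "play_rows", "payload": {"targets": [[0,0,0,-0.15,0,0,1],[0,0,0,-0.3,0,-0.01,1],[0,0,0,-0.45,0,-0.015,1],[0,0,0,-0.6,0,-0.02,1]]}}

```text
t: 8.6
tool_pos: [0.4379, -0.171, 0.2011]
ee_rot: [-3.141, -0.038, 2.69]
ft_force: [-4.1, 2.7, 5.1]
width: 0.0146
finger_force: 98.5
```

{"api": "play_rows", "payload": {"targets": [[0,0,0,-0.15,0,0,1],[0,0,0,-0.3,0,-0.01,1],[0,0,0,-0.45,0,-0.015,1],[0,0,0,-0.6,0,-0.02,1]]}}

```text
t: 8.93
tool_pos: [0.4542, -0.1788, 0.201]
ee_rot: [-3.141, -0.038, 2.69]
ft_force: [-5.4, 1.9, 5.9]
width: 0.0147
finger_force: 98.4
```

```bash
python3 - <<'E'
from plate import *
s=status.state();print(s['tool_pos'],s['ee_rot'],s['ft_force'],s['torque'])
I={n:cams.grab_frame(n) for n in("top","side")}
for n in I: cv2.imwrite(f"pics/p2_{n}.png",I[n])
L=Rt(s['ee_rot']).apply([-.1195,0,.1158])+s['tool_pos']
p,v=platefit({"side":I["side"]},[.635,-.263,-.5],.081,(137,));print(p,v)
print("lifter",L,rel(p,*L[:2],s['ee_rot'][2]-np.pi), "heater",rel(p,.5585,-.2535,-.452))
E
```

```text
[ 0.4542 -0.1788  0.201 ] [-3.1409 -0.0383  2.6899] [-5.3506  1.883   5.9464] [ 0.136   0.2965 -0.024 ]
[ 0.6366 -0.2683 -0.4536] -0.4240241193271977
lifter [ 0.5576 -0.2291  0.0807] (np.float64(0.08814133396979161), np.float64(-0.0008809248474781969), np.float64(-0.001942118870987386)) heater (np.float64(0.07670550470209102), np.float64(0.02073493938283265), np.float64(-0.001600983796296196))
```

{"api": "play_rows", "payload": {"targets": [[0,0,0,-0.2,0,0,1],[0,0,0,-0.4,0,-0.015,1],[0,0,0,-0.6,0,-0.022,1],[0,0,0,-0.8,0,-0.03,1],[0,0,0,-1,0,-0.037,1],[0,0,0,-1.2,0,-0.044,1],[0,0,0,-1.4,0,-0.05,1],[0,0,0,-1.4,0,-0.05,1]]}}

```text
t: 9.7
tool_pos: [0.4929, -0.1975, 0.201]
ee_rot: [-3.141, -0.037, 2.69]
ft_force: [-0.9, 1.4, 2.8]
width: 0.0145
finger_force: 98.4
```

{"api": "play_rows", "payload": {"targets": [[0,0,0,-0.2,0,0,1],[0,0,0,-0.4,0,-0.015,1],[0,0,0,-0.6,0,-0.022,1],[0,0,0,-0.8,0,-0.03,1],[0,0,0,-1,0,-0.037,1],[0,0,0,-1.15,0,-0.044,1],[0,0,0,-1.15,0,-0.044,1]]}}

```text
t: 10.28
tool_pos: [0.52, -0.2107, 0.2002]
ee_rot: [-3.139, -0.046, 2.691]
ft_force: [-14.2, 8.5, 9.1]
width: 0.0146
finger_force: 98.8
```

```bash
python3 - <<'E'
from plate import *
s=status.state();print(s['tool_pos'],s['ee_rot'],s['ft_force'],s['torque'])
I={n:cams.grab_frame(n) for n in("top","side")}
for n in I: cv2.imwrite(f"pics/p3_{n}.png",I[n])
L=Rt(s['ee_rot']).apply([-.1195,0,.1158])+s['tool_pos']
p,v=platefit({"side":I["side"]},[.637,-.268,-.454],.083,(137,));print(p,v)
print("lifter",L,rel(p,*L[:2],s['ee_rot'][2]-np.pi), "heater",rel(p,.5585,-.2535,-.452))
E
```

```text
[ 0.52   -0.2107  0.2002] [-3.1394 -0.0459  2.6908] [-14.1941   8.5425   9.0826] [1.3087 2.2509 0.1612]
[ 0.6366 -0.2695 -0.4034] -0.4202943939868462
lifter [ 0.6226 -0.2606  0.079 ] (np.float64(0.016484777537048554), np.float64(-0.0019018328289257301), np.float64(0.04732946873229982)) heater (np.float64(0.07724202901568569), np.float64(0.0197404059472628), np.float64(0.048558438324262376))
```

{"api": "play_rows", "payload": {"targets": [[0,0,0,0.08,0,0,1],[0,-0.1,0,0.1,0,0,1],[0,-0.25,0,0.1,0,0,1],[0,-0.4,0,0.1,0,0,1],[0,-0.55,0,0.1,0,-0.05,1],[0,-0.7,0,0.1,0,-0.1,1],[0,-0.85,0,0.1,0,-0.17,1],[0,-1,0,0.1,0,-0.25,1],[0,-1.1,0,0.1,0,-0.35,1],[0,-1.2,0,0.1,0,-0.45,1]]}}

```text
t: 11.22
tool_pos: [0.5195, -0.2107, 0.2135]
ee_rot: [-3.14, 0.085, 2.69]
ft_force: [-3.1, 2.2, -3.2]
width: 0.0144
finger_force: 98.3
```

```bash
python3 - <<'E'
from plate import *
s=status.state();print(s['t'],s['tool_pos'],s['ee_rot'],s['ft_force'],s['torque'])
I={n:cams.grab_frame(n) for n in("top","side","wrist")}
for n in I: cv2.imwrite(f"pics/p4_{n}.png",I[n])
c=crop(I["top"],420,130,510,230,4,None);d=crop(I["side"],140,110,240,210,4,None)
cv2.imwrite("pics/m5.png",np.hstack([c,d]))
print(Rt(s['ee_rot']).apply([-.1195,0,.1158])+s['tool_pos'])
E
```

```text
11.2167 [ 0.5195 -0.2107  0.2135] [-3.1404  0.0845  2.6903] [-3.1404  2.1928 -3.1665] [0.8293 1.4872 0.184 ]
[ 0.6354 -0.267   0.1082]
```

View pics/m5.png

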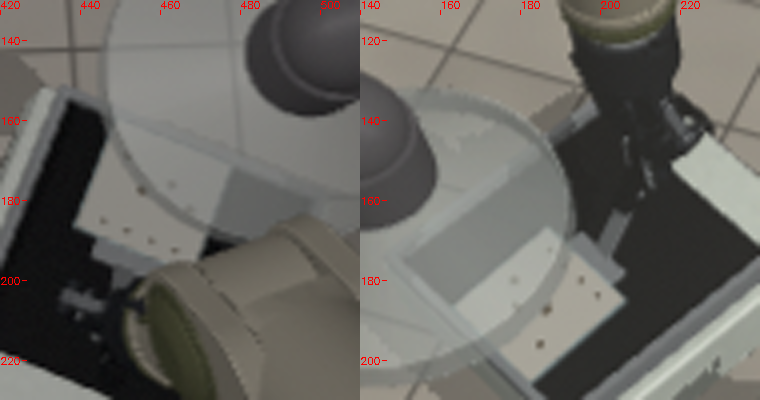

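{"api": "play_rows", "payload": {"targets": [[0,-0.1,0,0,0,-0.1,1],[0,-0.25,0,0.1,0,-0.25,1],[0,-0.4,0,0.3,0,-0.4,1],[0,-0.55,0,0.6,0,-0.55,1],[0,-0.7,0,1,0,-0.65,1],[0,-0.85,0,1.5,0,-0.75,1],[0,-0.9,0,2,0,-0.85,1],[0,-0.9,0,2.5,0,-0.9,1],[0,-0.9,0,3,0,-0.95,1],[0,-0.9,0,3.4,0,-0.98,1]]}}

```text
t: 12.2
tool_pos: [0.4272, -0.1654, 0.2359]
ee_rot: [3.141, 0.186, 2.69]
ft_force: [-0.7, 0.5, -2.9]
width: 0.0146
finger_force: 98.3
```

{"api": "play_rows", "payload": {"targets": [[0,0,0,0.2,0,-0.1,1],[0,0,0,0.3,0,-0.35,1],[0,0,0,0.3,0,-0.75,1],[0,0,0,0.3,0,-1.25,1],[0,0,0,0.3,0,-1.85,1],[0,0,0,0.3,0,-2.45,1],[0,0,0,0.3,0,-3.05,1],[0,0,0,0.3,0,-3.6,1],[0,0,0,0.3,0,-4,1],[0,0,0,0.3,0,-4.2,1]]}}

```text
t: 13.03
tool_pos: [0.3997, -0.152, 0.3593]
ee_rot: [-3.141, 0.188, 2.689]
ft_force: [0.3, 0.4, -2.4]
width: 0.0145
finger_force: 98.3
```

```bash
python3 - <<'E'
from plate import *
s=status.state();print(s['t'],s['qpos'],s['tool_pos'],s['ee_rot'],s['ft_force'],s['torque'])
print(Rt(s['ee_rot']).apply([-.1195,0,.1158])+s['tool_pos'])
I={n:cams.grab_frame(n) for n in("top","side")}
for n in I: cv2.imwrite(f"pics/p5_{n}.png",I[n])
E
```

```text
13.0333 [ 0.8864  0.1663 -0.7699  2.2331  0.2988  0.6298  1.0238] [ 0.3997 -0.152   0.3593] [-3.1413  0.1877  2.6892] [ 0.277   0.4493 -2.4151] [ 0.1806  0.4994 -0.0213]
[ 0.5247 -0.2128  0.2679]
```

```bash
cat >> est.py <<'E'
LT=np.array([-.1195,0,.1158])
def tcp(lp,pitch,yaw):
    rpy=[np.pi,pitch,yaw+np.pi];return np.array(lp)-Rt(rpy).apply(LT),rpy
E
python3 - <<'E'
from est import *
K=[rk(.058,.04,-.003),rk(-.054,.04,.014),rk(.058,-.04,-.003),rk(-.054,-.04,.014)]
t=[[222.5,192],[229.25,228],[249.25,188.75],[255,224.5]];s=[[422,233.75],[424.5,206.25],[393,225],[397.5,202]]
for o in([(K,t,CT)],[(K,s,CS)],[(K,t,CT),(K,s,CS)]):
    p,r=fit(o,0,[.557,.418,.106]);print(p,r)
T=yawpose(p[0],p[1],0,p[2]);w=T[:3,:3]@(rk(0,0,.07))+T[:3,3]
b=tcp(w,.436,p[2]);print(b)
st=status.state();m=([.45,.10,.40],[np.pi,.3,-.15+np.pi])
print(st['tool_pos'],st['ee_rot']);go(*m);go(*b,cur=m)
E
```

```text
[0.5575 0.4183 0.1063] [ 0.3117 -0.0807 -0.1452  0.3312 -0.1927 -0.5023  0.033   0.2212]
[0.5603 0.4215 0.0912] [-0.2778 -0.0947  0.2724 -0.1198 -0.0329  2.6891  0.0548 -1.3223]
[0.5583 0.4199 0.0945] [-0.0505 -0.485  -0.9172 -0.0193 -0.527  -0.6013 -0.7112  0.1764 -0.5861
 -0.9012 -0.1445 -0.8833 -0.3285  1.9758 -0.3493 -2.0005]
(array([0.3723, 0.4023, 0.2679]), [3.141592653589793, 0.436, np.float64(3.236133826575017)])
[ 0.3995 -0.1522  0.3584] [-3.141   0.1867  2.6888]
rows: [-0.702 -1.075 -2.808] [ 1.869  8.296 -1.77 ]  deg 18.5 mm 260.6
rows: [-0.841 -1.292 -2.181] [5.187 9.576 3.003]  deg 16.0 mm 338.9
```

```bash
python3 - <<'E'
from est import *
from scipy.spatial.transform import Slerp
st=status.state();A=(st['tool_pos'],st['ee_rot']);m=([.45,.10,.40],[np.pi,.3,-.15+np.pi]);b=([.3723,.4023,.2679],[np.pi,.436,3.236])
def mid(a,c): 
    r=Slerp([0,1],R.concatenate([Rt(a[1]),Rt(c[1])]))(.5);return ((np.array(a[0])+c[0])/2,r.as_euler('xyz'))
W=[A,mid(A,m),m,mid(m,b),b]
for i in range(4): go(*W[i+1],cur=W[i])
E
```

```text
rows: [-0.351 -0.537 -1.404] [ 0.935  4.148 -0.885]  deg 9.3 mm 130.3
rows: [-0.351 -0.537 -1.404] [ 0.268  4.267 -0.764]  deg 9.3 mm 130.3
rows: [-0.42  -0.646 -1.09 ] [2.593 4.788 1.502]  deg 8.0 mm 169.5
rows: [-0.42  -0.646 -1.09 ] [2.138 4.991 1.558]  deg 8.0 mm 169.5
```

{"api": "play_rows", "payload": {"targets": [[-0.01,-0.02,-0.03,0.02,0.08,-0.02,1],[-0.03,-0.05,-0.12,0.08,0.35,-0.07,1],[-0.06,-0.1,-0.25,0.17,0.75,-0.16,1],[-0.1,-0.15,-0.4,0.27,1.2,-0.26,1],[-0.14,-0.21,-0.56,0.37,1.65,-0.35,1],[-0.18,-0.27,-0.73,0.48,2.15,-0.46,1],[-0.22,-0.34,-0.9,0.6,2.65,-0.57,1],[-0.26,-0.4,-1.06,0.71,3.15,-0.67,1],[-0.31,-0.47,-1.23,0.82,3.65,-0.78,1],[-0.35,-0.54,-1.4,0.935,4.15,-0.885,1]]}}

```text
t: 13.97
tool_pos: [0.4244, -0.0234, 0.3784]
ee_rot: [3.136, 0.241, 2.843]
ft_force: [-1.3, -0.2, -3.4]
width: 0.0146
finger_force: 98.2
```

{"api": "play_rows", "payload": {"targets": [[-0.04,-0.06,-0.16,0.03,0.48,-0.09,1],[-0.08,-0.12,-0.31,0.06,0.95,-0.17,1],[-0.12,-0.18,-0.47,0.09,1.42,-0.25,1],[-0.16,-0.24,-0.62,0.12,1.9,-0.34,1],[-0.19,-0.3,-0.78,0.15,2.37,-0.42,1],[-0.23,-0.36,-0.94,0.18,2.84,-0.51,1],[-0.27,-0.42,-1.09,0.21,3.32,-0.59,1],[-0.31,-0.48,-1.25,0.24,3.8,-0.68,1],[-0.35,-0.54,-1.4,0.27,4.27,-0.76,1]]}}

```text
t: 14.72
tool_pos: [0.4492, 0.1028, 0.3992]
ee_rot: [3.139, 0.298, 2.994]
ft_force: [0.6, -0.1, -2.7]
width: 0.0147
finger_force: 98.3
```

{"api": "play_rows", "payload": {"targets": [[-0.04,-0.06,-0.1,0.25,0.47,0.14,1],[-0.08,-0.13,-0.2,0.5,0.95,0.3,1],[-0.13,-0.19,-0.33,0.77,1.43,0.45,1],[-0.17,-0.26,-0.44,1.03,1.91,0.6,1],[-0.21,-0.32,-0.55,1.3,2.39,0.75,1],[-0.25,-0.39,-0.65,1.56,2.87,0.9,1],[-0.29,-0.45,-0.76,1.8,3.35,1.05,1],[-0.34,-0.52,-0.87,2.07,3.83,1.2,1],[-0.38,-0.58,-0.98,2.33,4.3,1.35,1],[-0.42,-0.65,-1.09,2.59,4.79,1.5,1]]}}

```text
t: 15.55
tool_pos: [0.4094, 0.254, 0.3332]
ee_rot: [3.134, 0.366, 3.114]
ft_force: [-0.0, -0.5, -2.2]
width: 0.0147
finger_force: 98.3
```

{"api": "play_rows", "payload": {"targets": [[-0.05,-0.08,-0.13,0.22,0.5,0.16,1],[-0.1,-0.15,-0.26,0.45,1.05,0.33,1],[-0.15,-0.23,-0.39,0.7,1.6,0.5,1],[-0.2,-0.3,-0.52,0.95,2.2,0.7,1],[-0.25,-0.38,-0.65,1.2,2.8,0.88,1],[-0.3,-0.45,-0.78,1.45,3.4,1.06,1],[-0.34,-0.52,-0.9,1.7,3.95,1.23,1],[-0.38,-0.58,-1,1.9,4.45,1.39,1],[-0.41,-0.63,-1.06,2.06,4.8,1.5,1],[-0.42,-0.65,-1.09,2.14,4.99,1.56,1]]}}

```text
t: 16.38
tool_pos: [0.3694, 0.406, 0.267]
ee_rot: [3.137, 0.433, -3.045]
ft_force: [-0.3, -0.1, -1.8]
width: 0.0148
finger_force: 98.3
```

```bash
python3 - <<'E'
from plate import *
I={n:cams.grab_frame(n) for n in("top","side","wrist")}
s=status.state();print(s['t'],s['qpos'],s['tool_pos'],s['ee_rot'],s['ft_force'],s['torque'])
import pickle;pickle.dump((s['tool_pos'],s['ee_rot']),open("p6.pkl","wb"))
for n in I: cv2.imwrite(f"pics/p6_{n}.png",I[n])
L=Rt(s['ee_rot']).apply(LT)+s['tool_pos'];print(L)
Rl=Rt([0,-s['ee_rot'][1],s['ee_rot'][2]-np.pi])
for cam,n in((CT,"top"),(CS,"side")):print(n,proj(L,cam))
E
```

```text
16.5333 [-0.5075  0.5028 -0.8162  2.1879  1.2056  0.8134 -0.5296] [0.3707 0.4037 0.2674] [ 3.1391  0.4336 -3.0465] [-0.5145 -0.6236 -2.619 ] [-0.1619  0.9479  0.0093]
[0.5271 0.4189 0.2126]
top [[234.4853 216.6489]]
side [[414.2559 196.844 ]]
```

```bash
python3 - <<'E'
from geo import *
t=crop("pics/p6_top.png",185,155,285,255,4,None,10);s=crop("pics/p6_side.png",365,150,465,250,4,None,10)
w=crop("pics/p6_wrist.png",120,200,520,400,1,None,40);w=np.hstack([w,np.zeros((200,400,3),np.uint8)])
cv2.imwrite("pics/m6.png",np.vstack([np.hstack([t,s]),w]))
E
```

```text
(no output)
```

View pics/m6.png

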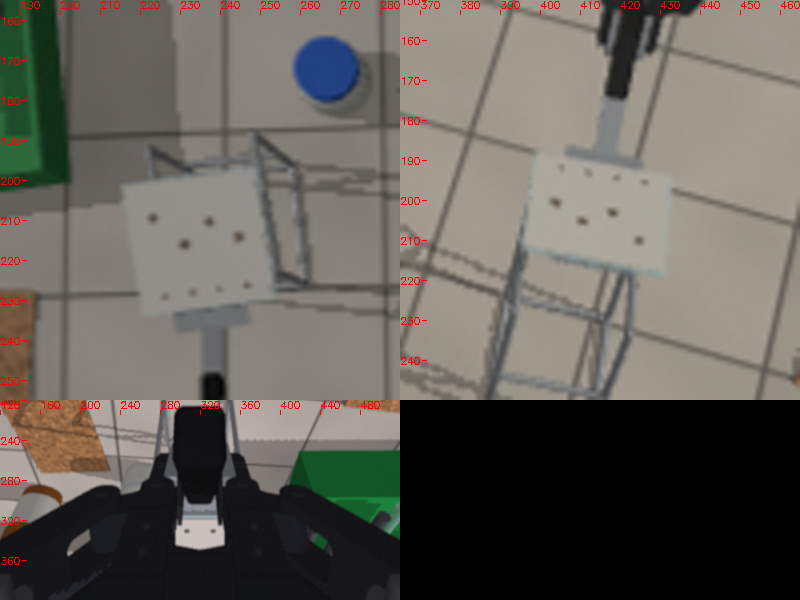

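```bash
python3 - <<'E'
from est import *
import pickle;tp,er=pickle.load(open("p6.pkl","rb"))
L=Rt(er).apply(LT)+tp;Rl=Rt(er)*R.from_matrix([[-1,0,0],[0,1,0],[0,0,-1]])
print("lifter rpy",Rl.as_euler('xyz'))
t=[[215.5,201.5],[220.75,234.25],[253.75,229.25],[248.25,196.25]];s=[[431.25,218.75],[433,193.75],[399.25,187.5],[395.5,212]]
def res(p,cs):
    q=R.from_euler('z',p[2]).apply(Pl)+[p[0],p[1],.0018];q=Rl.apply(q)+L
    return np.concatenate([(proj(q,c)-u).ravel() for u,c in cs])
for cs in ([(t,CT)],[(s,CS)],[(t,CT),(s,CS)]):
    r=least_squares(res,[.015,0,0],args=(cs,));print(r.x,r.fun)
x,r=fit6(Pl,[(t,CT),(s,CS)],[.53,.42,.22,0,-.43,.1]);print("free plate",x,r)
print("in lifter",Rl.inv().apply(x[:3]-L),(Rl.inv()*Rt(x[3:])).as_rotvec())
h=Rl.apply([[-.05,.028,.0018],[-.05,-.028,.0018]])+L
print(proj(h,CT)-[[229,237.75],[247,235.25]],proj(h,CS)-[[425,191.75],[406.75,188.75]])
K=[rk(.058,.04,-.003),rk(-.054,.04,.014),rk(.058,-.04,-.003),rk(-.054,-.04,.014)]
E
```

```text
lifter rpy [ 0.0024 -0.4336  0.0951]
[ 0.0048 -0.0019 -0.0009] [-1.5327 -0.2332 -0.0692 -0.4614  1.0134  0.1831  0.6134  0.5394]
[0.0353 0.0022 0.0075] [ 1.5124 -1.8309  0.4347  2.4706 -1.4822  2.0214 -0.5457 -2.3715]
[0.0129 0.0006 0.0029] [-3.0496 -2.7496 -1.4093 -2.8757 -0.2867 -2.3615 -0.8618 -2.1136  1.0422
 -6.7513  0.1487 -1.878  -1.3064 -2.2929 -0.4942 -7.2477]
free plate [ 0.533   0.4242  0.1891 -0.0211 -0.2472  0.1166] [-0.8256 -0.2261 -0.2263  0.2693  0.1118  0.3985  0.018   0.0401  0.1247
  0.2811  0.0733  0.2062 -0.7814 -0.1502 -0.4238 -0.0824]
in lifter [-0.004   0.0047 -0.024 ] [-0.0163  0.1862  0.022 ]
[[-1.0049 -3.637 ]
 [ 0.0185 -3.5843]] [[ 0.1577 -3.0585]
 [-1.1409 -3.7813]]
```

{"api": "play_rows", "payload": {"squeeze": 120, "targets": [[0,0,0,0,0,0,1],[0,0,0,0,0,0,1],[0,0,0,0,0,0,1],[0,0,0,0,0,0,1],[0,0,0,0,0,0,1],[0,0,0,0,0,0,1]]}}

```text
t: 17.03
tool_pos: [0.3719, 0.4027, 0.2678]
ee_rot: [3.139, 0.435, -3.049]
ft_force: [-0.8, 0.2, -2.7]
width: 0.0142
finger_force: 117.1
```

```bash
cat > trk.py <<'E'
from est import *
import pickle
X6=np.array([.533,.4242,.1891,-.0211,-.2472,.1166])   # plate pose at p6 (clicked)
D6={"top":np.array([[153,217],[209,221],[184,243],[239,236],[166,296],[193,292],[220,290],[247,285]])/4+[185,155],
    "side":np.array([[239,240],[182,221],[212,212],[156,202],[245,182],[216,177],[189,172],[162,167]])/4+[365,150]}
CC={"top":CT,"side":CS}
def sub(im,p,r=3):
    "darkness-weighted centroid of the dot near p"
    g=im.mean(2);x,y=np.round(p).astype(int);w=g[y-r:y+r+1,x-r:x+r+1];k=np.clip(np.percentile(w,70)-w,0,None)
    k*=np.exp(-((np.mgrid[-r:r+1,-r:r+1])**2).sum(0)/6.);yy,xx=np.mgrid[y-r:y+r+1,x-r:x+r+1]
    return np.array([(k*xx).sum(),(k*yy).sum()])/k.sum()
def dots(im,P): 
    for _ in range(2): P=np.array([sub(im,p) for p in P])
    return P
def local():
    D={n:dots(cv2.imread(f"pics/p6_{n}.png"),D6[n]) for n in D6}
    return D
def platepts():
    "dot coords in plate frame (z=5mm top), from p6 back-projection on both cams"
    D=local();Rp=Rt(X6[3:]);Q=[]
    for n in D:
        q=[]
        for u in D[n]:
            o,d=ray(u,CC[n]);o=Rp.inv().apply(o-X6[:3]);d=Rp.inv().apply(d);q.append(o+d*(.005-o[2])/d[2])
        Q.append(q)
    Q=np.array(Q);return Q.mean(0),Q[0]-Q[1]
def locate(ims,guess,rounds=3):
    Q,_=platepts();x=np.array(guess,float)
    for _ in range(rounds):
        U={n:dots(ims[n],proj(Rt(x[3:]).apply(Q)+x[:3],CC[n])) for n in ims}
        x,r=fit6(Q,[(U[n],CC[n]) for n in ims],x)
    return x,r
def snap(tag):
    I={n:cams.grab_frame(n) for n in("top","side")};s=status.state()
    for n in I: cv2.imwrite(f"pics/{tag}_{n}.png",I[n])
    return I,s
E
python3 - <<'E'
from trk import *
Q,d=platepts();print(Q,d)
print(locate({n:cv2.imread(f"pics/p6_{n}.png") for n in D6},X6))
I,s=snap("p7");print(s['t'],s['finger_force'],s['torque'],s['tool_pos'],s['ee_rot']);print(locate(I,X6))
E
```

```text
[[ 0.0232  0.029   0.005 ]
 [ 0.0147 -0.0112  0.005 ]
 [ 0.0007  0.0093  0.005 ]
 [ 0.0009 -0.0307  0.005 ]
 [-0.0368  0.0299  0.005 ]
 [-0.0393  0.0099  0.005 ]
 [-0.0403 -0.0105  0.005 ]
 [-0.0373 -0.03    0.005 ]] [[ 0.0016  0.0014  0.    ]
 [ 0.0012  0.0011 -0.    ]
 [ 0.0012  0.001  -0.    ]
 [ 0.0004  0.0012 -0.    ]
 [ 0.0037  0.0017 -0.    ]
 [ 0.0092  0.     -0.    ]
 [ 0.0027  0.0001 -0.    ]
 [ 0.0044 -0.0005 -0.    ]]
(array([ 0.5312,  0.423 ,  0.1937, -0.004 ,  0.0257,  0.1399]), array([ 0.5636,  0.4704,  0.3952,  0.0504,  0.1949,  0.2508,  0.2576,
       -0.2577, -0.1705,  1.0357, -0.4147,  0.6628, -0.7049, -2.7474,
       -0.2713,  0.6018,  0.005 ,  0.187 , -0.0557,  0.0976,  0.1108,
       -0.9727,  0.0282, -0.5942,  1.0898,  0.4058,  0.3406,  0.164 ,
        0.054 ,  0.2474, -1.7478,  0.4765]))
17.1333 117.07170724868774 [-0.1051  0.9375  0.0239] [0.3718 0.4028 0.2677] [ 3.1395  0.4346 -3.0484]
(array([0.5312, 0.4202, 0.1919, 0.1875, 0.0382, 0.0752]), array([ 0.8146,  0.5432,  1.0601,  1.4084,  0.1322,  0.971 ,  0.4486,
        1.595 , -1.2114,  1.4499, -0.266 , -2.1311,  0.0005, -2.1391,
       -0.3111, -2.0158, -0.1725, -0.3504,  0.049 ,  0.0349,  0.4065,
       -1.2976,  0.4031, -0.2016,  2.1439,  1.0615, -0.0652, -0.3572,
       -0.4297, -0.0223, -1.6543,  0.9068]))
```

```bash
cat >> est.py <<'E'
FL=R.from_matrix([[-1,0,0],[0,1,0],[0,0,-1]])
def lifter_from_tool(tp,er,delta,gx=0.0005,gz=-.0008):
    "lifter pose with in-hand tip-down rotation delta about the grip point"
    Rl=Rt(er)*FL*R.from_euler('y',delta)
    g=Rt(er).apply([0,0,.054])+tp
    return Rl.apply([.12-gx,0,-.061+gz])+g,Rl
E
python3 - <<'E'
from est import *
import pickle;tp,er=pickle.load(open("p6.pkl","rb"))
t=np.array([[215.5,201.5],[220.75,234.25],[253.75,229.25],[248.25,196.25],[229,237.75],[247,235.25]]);s=np.array([[431.25,218.75],[433,193.75],[399.25,187.5],[395.5,212],[425,191.75],[406.75,188.75]])
def res(p,cs=((t,CT),(s,CS)),w=0):
    L,Rl=lifter_from_tool(tp,er,p[3])
    q=R.from_euler('z',p[2]).apply(Pl)+[p[0],p[1],.0018];q=np.vstack([q,[[-.05,.028,.0018],[-.05,-.028,.0018]]]);q=Rl.apply(q)+L+[p[4],p[5],0]
    return np.concatenate([(proj(q,c)-u).ravel() for u,c in cs])
r=least_squares(lambda p:np.r_[res(p),p[4:]*300],[.015,0,0,.1,0,0]);print(r.x);print(r.fun.reshape(-1,2))
print(lifter_from_tool(tp,er,r.x[3])[0],lifter_from_tool(tp,er,r.x[3])[1].as_euler('xyz'))
E
```

```text
[0.0099 0.0015 0.0192 0.2167 0.001  0.0035]
[[-0.6766 -0.1149]
 [-0.3657  0.5231]
 [ 0.11    0.5638]
 [ 0.2302  0.1269]
 [-0.4339 -1.1367]
 [ 0.3192 -1.0485]
 [ 0.0333  0.6143]
 [ 0.2497 -0.1749]
 [-0.7281 -0.0916]
 [-0.5806  0.6913]
 [ 0.4643 -1.242 ]
 [-0.5885 -1.9267]
 [ 0.303   1.0543]]
[0.5227 0.4185 0.1838] [ 0.0023 -0.2168  0.0957]
```

```bash
cat >> trk.py <<'E'
TC={"top":np.array([[215.5,201.5],[220.75,234.25],[253.75,229.25],[248.25,196.25],[229,237.75],[247,235.25]]),"side":np.array([[431.25,218.75],[433,193.75],[399.25,187.5],[395.5,212],[425,191.75],[406.75,188.75]])}
def fitstate(U,tp,er,x0=(.01,.0015,.019,.217),free=True):
    "U {cam: 6 px pts}; returns dx,dy,dyaw,delta"
    def res(p):
        L,Rl=lifter_from_tool(tp,er,p[3])
        q=R.from_euler('z',p[2]).apply(Pl)+[p[0],p[1],.0018];q=np.vstack([q,[[-.05,.028,.0018],[-.05,-.028,.0018]]]);q=Rl.apply(q)+L+[.001,.0035,0]
        return np.concatenate([(proj(q,CC[n])-U[n]).ravel() for n in U])
    r=least_squares(res,x0);return r.x,np.abs(r.fun).max()
def lk(a,b,P,shift=None):
    "track points P from image a to b with affine ECC over the plate region"
    P=P.astype(np.float32);q,st,e=cv2.calcOpticalFlowPyrLK(a,b,P.reshape(-1,1,2),(P if shift is None else P+np.float32(shift)).reshape(-1,1,2).copy(),winSize=(15,15),maxLevel=2,flags=cv2.OPTFLOW_USE_INITIAL_FLOW)
    return q.reshape(-1,2),st.ravel()
E
python3 - <<'E'
from trk import *
tp,er=pickle.load(open("p6.pkl","rb"));print(fitstate(TC,tp,er))
U={}
for n in TC:
    a,b=[cv2.imread(f"pics/{k}_{n}.png") for k in("p6","p7")]
    U[n],st=lk(a,b,TC[n]);print(U[n]-TC[n],st)
    d,_=lk(a,b,D6[n].astype(float));print("dots",(d-D6[n]).mean(0),(d-D6[n]).std(0))
print(fitstate(U,np.array([0.3718,0.4028,0.2677]),[3.1395,0.4346,-3.0484]))
E
```

```text
(array([0.0099, 0.0015, 0.0192, 0.2167]), np.float64(1.9308730652388988))
[[ 1.1755 -0.6872]
 [ 1.4173 -0.3074]
 [ 0.8867  0.0003]
 [ 0.3922  0.0158]
 [ 1.3413 -0.9961]
 [ 0.5833 -0.7125]] [1 1 1 1 1 1]
dots [ 1.2947 -0.9731] [0.1318 0.0799]
[[-0.3381  0.2146]
 [-1.0046 -0.2084]
 [-1.3864 -0.1852]
 [-0.1938  0.6446]
 [-0.5552  0.4224]
 [-1.5735  0.1452]] [1 1 1 1 1 1]
dots [-1.5146  0.1851] [0.3452 0.0618]
(array([0.0094, 0.0006, 0.0322, 0.2256]), np.float64(1.9052279228854445))
```

```bash
cat >> trk.py <<'E'
RK=np.array([.5583,.4199,.0945])
def target(s,h,dx,dy,dyaw,delta,lat=0,pitch=.4363):
    "TCP pose so that plate underside centre sits at slope coords (s,lat,h) of the rack seat"
    yaw=RK[2]-dyaw;Rl=R.from_euler('xyz',[0,-pitch,yaw])
    Tr=yawpose(RK[0],RK[1],0,RK[2]);pc=Tr[:3,:3]@rk(s,lat,h)+Tr[:3,3]
    L=pc-Rl.apply([dx,dy,.0018])
    Rtool=Rl*R.from_euler('y',-delta)*FL.inv()
    g=L-Rl.apply([.1195,0,-.0618]);tp=g-Rtool.apply([0,0,.054])
    return tp,Rtool.as_euler('xyz')
E
python3 - <<'E'
from trk import *
def f(U,tps):
    def res(p):
        o=[]
        for n in U:
            L,Rl=lifter_from_tool(*tps[n],p[3])
            q=R.from_euler('z',p[2]).apply(Pl)+[p[0],p[1],.0018];q=np.vstack([q,[[-.05,.028,.0018],[-.05,-.028,.0018]]]);o.append((proj(Rl.apply(q)+L,CC[n])-U[n]).ravel())
        return np.concatenate(o)
    r=least_squares(res,[.01,0,0,.2]);return r.x,r.fun.reshape(-1,2)
x,r=f(TC,{"top":(np.array([.3694,.406,.267]),[3.137,.433,-3.045]),"side":(np.array([.3703,.4046,.2671]),[3.138,.4333,-3.046])})
print(x,r)
a=target(.003,.05,*x);print(a);go(*a)
b=target(.003,.0,*x);go(*b,cur=a)
E
```

```text
[0.0121 0.0027 0.017  0.2062] [[-1.1072 -0.1242]
 [-0.7153  0.5116]
 [-0.1978  0.5466]
 [-0.129   0.1139]
 [-0.2285 -0.4661]
 [ 0.5385 -0.422 ]
 [-0.2596  0.3836]
 [-0.0504 -0.1743]
 [-1.0583 -0.108 ]
 [-0.9258  0.4373]
 [-0.2222 -1.8419]
 [-1.2715 -2.4969]]
(array([0.3638, 0.4018, 0.2386]), array([-3.1416,  0.6425, -3.0641]))
rows: [ 0.097 -1.985  0.127] [ 0.652 -0.009  0.766]  deg 12.0 mm 30.2
rows: [0. 0. 0.] [0.341 0.012 1.631]  deg 0.0 mm 50.0
```

{"api": "play_rows", "payload": {"targets": [[0,-0.1,0,0.02,0,0,1],[0,-0.3,0,0.1,0,0.05,1],[0,-0.5,0,0.18,0,0.12,1],[0.03,-0.75,0.03,0.26,0,0.2,1],[0.05,-1,0.06,0.34,0,0.3,1],[0.06,-1.25,0.08,0.42,0,0.42,1],[0.07,-1.5,0.1,0.5,0,0.54,1],[0.08,-1.75,0.12,0.58,0,0.66,1],[0.1,-1.9,0.13,0.63,-0.01,0.73,1],[0.1,-1.985,0.13,0.65,-0.01,0.77,1]]}}

```text
t: 17.97
tool_pos: [0.3632, 0.4022, 0.2379]
ee_rot: [-3.141, 0.643, -3.063]
ft_force: [-0.2, -0.2, -1.8]
width: 0.0144
finger_force: 117.1
```

{"api": "play_rows", "payload": {"targets": [[0,0,0,0,0,0,1],[0,0,0,0,0,0,1]]}}

```text
t: 18.13
tool_pos: [0.3636, 0.4022, 0.2384]
ee_rot: [3.142, 0.642, -3.064]
ft_force: [-0.6, -0.0, -2.2]
width: 0.0144
finger_force: 117.1
```

```bash
python3 - <<'E'
from trk import *
I,s=snap("p8");tp,er=s['tool_pos'],s['ee_rot'];print(s['t'],s['qpos'],tp,er,s['ft_force'],s['torque'])
x=[.0121,.0027,.017,.2062]
def pp(x,tp,er):
    L,Rl=lifter_from_tool(tp,er,x[3]);return L,Rl
# dots: plate-frame coordinates from p7 (settled)
t7,e7=np.array([.3718,.4028,.2677]),[3.1395,.4346,-3.0484]
for n in CC:
    a=cv2.imread(f"pics/p7_{n}.png");b=I[n]
    d7,_=lk(cv2.imread(f"pics/p6_{n}.png"),a,D6[n].astype(float))
    L,Rl=pp(x,t7,e7);M=Rl*R.from_euler('z',x[2]);c=L+Rl.apply([x[0],x[1],.0018])
    q=[]
    for u in d7:
        o,d=ray(u,CC[n]);o=M.inv().apply(o-c);d=M.inv().apply(d);q.append(o+d*(.005-o[2])/d[2])
    L,Rl=pp(x,tp,er);M=Rl*R.from_euler('z',x[2]);c=L+Rl.apply([x[0],x[1],.0018])
    pred=proj(M.apply(q)+c,CC[n]);got,st=lk(a,b,d7,pred-d7)
    ups=proj(M.apply(np.array(q)+[-.01,0,0])+c,CC[n])-pred
    print(n,"got-pred",(got-pred).mean(0),(got-pred).std(0),st,"effect of 10mm slide",ups.mean(0))
E
```

```text
18.2333 [-0.6739  0.5623 -0.7382  2.3006  1.52    0.9604 -0.9496] [0.3639 0.402  0.2387] [ 3.1412  0.6423 -3.0647] [ 0.6953  0.3668 -2.9131] [-0.0978  1.2413  0.017 ]
top got-pred [-0.0513  0.0971] [0.1417 0.2915] [1 1 1 1 1 1 1 1] effect of 10mm slide [0.618  3.1834]
side got-pred [0.1122 0.2728] [0.4232 1.0247] [1 1 1 1 1 1 1 1] effect of 10mm slide [ 0.2037 -1.9331]
```

```bash
python3 - <<'E'
from trk import *
from scipy.optimize import minimize
from scipy.ndimage import map_coordinates,gaussian_filter
def segs():
    S=[]
    for y in(.04,-.04):
        S+=[(rk(-.054,y,-.003),rk(.058,y,-.003),3),(rk(-.0545,y,0),rk(-.0545,y,.014),1)]
        for e in(-.054,.058):
            p=rk(e,y,-.003);S.append((p,np.array([p[0],y,.003]),1))
    return S
ims={n:cv2.imread(f"pics/{n}0.png").astype(float).mean(2) for n in CC}
resp={}
for n,g in ims.items(): resp[n]=gaussian_filter(g,3)-gaussian_filter(g,.7)
def score(p,cs):
    T=yawpose(p[0],p[1],p[3] if len(p)>3 else 0,p[2]);v=0
    for a,b,w in segs():
        q=np.linspace(a,b,40)@T[:3,:3].T+T[:3,3]
        for n in cs:
            u=proj(q,CC[n]);v-=w*np.clip(map_coordinates(resp[n],[u[:,1],u[:,0]],order=1),-5,15).mean()
    return v
for cs in(["top"],["side"],["top","side"]):
    best=None
    for x0 in([.558,.419,.1],[.562,.416,.09],[.555,.422,.11],[.56,.422,.08]):
        r=minimize(score,x0,args=(cs,),method='Nelder-Mead',options=dict(initial_simplex=np.array(x0)+np.vstack([np.zeros(3),np.diag([.006,.006,.04])]),xatol=1e-4))
        if best is None or r.fun<best.fun: best=r
    print(cs,best.x,best.fun)
E
```

```text
['top'] [0.5583 0.4205 0.0958] -153.99016186347177
['side'] [0.5609 0.4199 0.1062] -176.86119590367798
['top', 'side'] [0.5588 0.4202 0.0929] -327.3489636296977
```

```bash
sed -i 's/^RK=.*/RK=np.array([.5590,.4201,.0950])/' trk.py; python3 - <<'E'
from trk import *
x=[.0121,.002,.017,.2062]
a=target(.003,.008,*x);go(*a)
b=target(.003,-.006,*x);go(*b,cur=a)
c=target(.003,-.025,*x);go(*c,cur=b)
E
```

```text
rows: [-0.003 -0.002 -0.009] [0.274 0.027 1.383]  deg 0.1 mm 42.3
rows: [0. 0. 0.] [0.096 0.003 0.457]  deg 0.0 mm 14.0
rows: [0. 0. 0.] [0.13  0.005 0.62 ]  deg 0.0 mm 19.0
```

{"api": "play_rows", "payload": {"targets": [[0,0,0,0.02,0,0.08,1],[0,0,0,0.06,0.01,0.28,1],[0,0,0,0.1,0.01,0.5,1],[0,0,0,0.15,0.02,0.75,1],[0,0,0,0.2,0.02,1,1],[0,0,0,0.24,0.03,1.2,1],[0,0,0,0.26,0.03,1.32,1],[0,0,0,0.27,0.03,1.38,1],[0,0,0,0.27,0.03,1.38,1],[0,0,0,0.27,0.03,1.38,1]]}}

```text
t: 19.07
tool_pos: [0.3819, 0.4043, 0.2004]
ee_rot: [-3.141, 0.642, -3.064]
ft_force: [0.4, 0.7, -2.2]
width: 0.0142
finger_force: 117.1
```

{"api": "play_rows", "payload": {"targets": [[0,0,0,0.01,0,0.05,1],[0,0,0,0.02,0,0.1,1],[0,0,0,0.03,0,0.15,1],[0,0,0,0.03,0,0.15,1]]}}

```text
t: 19.4
tool_pos: [0.384, 0.4043, 0.1962]
ee_rot: [-3.141, 0.642, -3.064]
ft_force: [-0.2, -0.4, -2.6]
width: 0.0144
finger_force: 117.1
```

{"api": "play_rows", "payload": {"targets": [[0,0,0,0.01,0,0.04,1],[0,0,0,0.02,0,0.08,1],[0,0,0,0.02,0,0.12,1],[0,0,0,0.02,0,0.12,1]]}}

```text
t: 19.73
tool_pos: [0.3857, 0.4045, 0.1929]
ee_rot: [-3.141, 0.642, -3.064]
ft_force: [-0.5, 0.7, -3.1]
width: 0.0143
finger_force: 117.1
```

```bash
cat >> trk.py <<'E'
def checkdots(I,tp,er,x,x7=(.0121,.0027,.017,.2062)):
    "offset of tracked dots from where the plate would be if still carried; solve for plate centre via both cams"
    t7,e7=np.array([.3718,.4028,.2677]),[3.1395,.4346,-3.0484];out={}
    def fr(tp,er,x):
        L,Rl=lifter_from_tool(tp,er,x[3]);return L+Rl.apply([x[0],x[1],.0018]),Rl*R.from_euler('z',x[2])
    Q={};U={}
    for n in CC:
        a8=cv2.imread(f"pics/p8_{n}.png");a=cv2.imread(f"pics/p7_{n}.png")
        d7,_=lk(cv2.imread(f"pics/p6_{n}.png"),a,D6[n].astype(float));c,M=fr(t7,e7,x7);q=[]
        for u in d7:
            o,d=ray(u,CC[n]);o=M.inv().apply(o-c);d=M.inv().apply(d);q.append(o+d*(.005-o[2])/d[2])
        Q[n]=np.array(q);c,M=fr(tp,er,x);pred=proj(M.apply(Q[n])+c,CC[n])
        U[n],st=lk(a,I[n],d7,pred-d7);print(n,"got-pred",(U[n]-pred).mean(0),st.sum())
    c,M=fr(tp,er,x)
    def res(p):
        m=M*R.from_euler('z',p[3]);return np.concatenate([(proj(m.apply(Q[n])+c+p[:3],CC[n])-U[n]).ravel() for n in CC])
    r=least_squares(res,[0,0,0,0],loss='soft_l1');cc=c+r.x[:3];Tr=yawpose(RK[0],RK[1],0,RK[2]);v=Tr[:3,:3].T@(cc-Tr[:3,3])-seat
    print("plate centre",cc,"slope coords s,lat,h mm",1e3*np.array([v@u,v[1],v@globals()['n']]),"dyaw",r.x[3], "yaw err",x[2]+r.x[3]+ (er[2]-np.pi-RK[2]+np.pi)%(2*np.pi)-np.pi)
E
python3 - <<'E'
from trk import *
I,s=snap("p9");print(s['t'],s['tool_pos'],s['ee_rot'],s['ft_force'],s['torque']);checkdots(I,s['tool_pos'],s['ee_rot'],[.0121,.002,.017,.2062])
E
```

```text
19.8333 [0.3856 0.4045 0.193 ] [-3.1413  0.6422 -3.0642] [ 0.5416  0.7853 -2.6147] [-0.0839  1.3107  0.0228]
top got-pred [-0.6518  0.1586] 8
side got-pred [0.2015 0.3315] 8Traceback (most recent call last):
  File "<stdin>", line 2, in <module>
  File "trk.py", line 75, in checkdots
    print("plate centre",cc,"slope coords s,lat,h mm",1e3*np.array([v@u,v[1],v@globals()['n']]),"dyaw",r.x[3], "yaw err",x[2]+r.x[3]+ (er[2]-np.pi-RK[2]+np.pi)%(2*np.pi)-np.pi)
                                                                    ~^~
ValueError: matmul: Input operand 1 has a mismatch in its core dimension 0, with gufunc signature (n?,k),(k,m?)->(n?,m?) (size 2 is different from 3)
```

{"api": "play_rows", "payload": {"targets": [[0,0,0,0.01,0,0.04,1],[0,0,0,0.02,0,0.08,1],[0,0,0,0.02,0,0.12,1],[0,0,0,0.02,0,0.12,1]]}}

```text
t: 20.17
tool_pos: [0.3875, 0.4046, 0.1897]
ee_rot: [-3.141, 0.643, -3.064]
ft_force: [0.5, 0.2, -1.8]
width: 0.0141
finger_force: 117.0
```

```bash
sed -i "s/for u in d7/for uu in d7/; s/ray(u,CC\[n\]);o=M/ray(uu,CC[n]);o=M/; s/globals()\['n'\]/NN/; s/for n in CC:/for n in CC:/" trk.py; sed -i "s/^RK=/NN=n.copy()\nRK=/" trk.py; python3 - <<'E'
from trk import *
I,s=snap("p10");print(s['t'],s['tool_pos'],s['ee_rot'],s['ft_force'],s['torque']);checkdots(I,s['tool_pos'],s['ee_rot'],[.0121,.002,.017,.2062])
E
```

```text
20.2667 [0.3873 0.4047 0.1898] [-3.1414  0.6425 -3.0642] [ 0.7513 -0.188  -1.499 ] [-0.05    0.9753 -0.0617]
top got-pred [-0.7844  0.4265] 8
side got-pred [ 0.4761 -0.2357] 8
plate centre [0.5625 0.4213 0.1478] slope coords s,lat,h mm [ 2.294   0.8775 -3.5052] dyaw -0.007744397151875931 yaw err -0.008387016964123362
```

```bash
cat >> trk.py <<'E'
def ltcp(xr,z,pitch,yaw,delta=.2062,frame=None,y=0):
    f=RK if frame is None else frame;T=yawpose(f[0],f[1],0,f[2]);L=T[:3,:3]@[xr,y,z]+T[:3,3]
    Rl=R.from_euler('xyz',[0,-pitch,yaw]);Rtool=Rl*R.from_euler('y',-delta)*FL.inv()
    return L-Rl.apply([.1195,0,-.0618])-Rtool.apply([0,0,.054]),Rtool.as_euler('xyz')
E
python3 - <<'E'
from trk import *
s=status.state();cur=(s['tool_pos'],s['ee_rot']);L,Rl=lifter_from_tool(*cur,.2062)
T=yawpose(RK[0],RK[1],0,RK[2]);print("lifter in rack",T[:3,:3].T@(L-T[:3,3]),Rl.as_euler('xyz'))
nw=T[:3,:3]@NN;a=(cur[0]-nw*.02,cur[1]);yaw=Rl.as_euler('xyz')[2]
W=[cur,a,ltcp(-.03,.110,.3,yaw),ltcp(-.075,.104,.15,yaw),ltcp(-.155,.104,.05,yaw)]
for i in range(4): go(*W[i+1],cur=W[i]);print(W[i+1],np.hypot(*W[i+1][0][:2]))
E
```

```text
lifter in rack [-0.0056 -0.002   0.1411] [-0.0001 -0.4363  0.0773]
rows: [0. 0. 0.] [0.137 0.005 0.653]  deg 0.0 mm 20.0
(array([0.3957, 0.4055, 0.1717]), array([-3.1414,  0.6425, -3.0642])) 0.5665757699005062
rows: [-0.001  1.302  0.   ] [ 0.474  0.048 -0.74 ]  deg 7.8 mm 26.4
(array([0.371, 0.405, 0.181]), array([ 3.1416,  0.5062, -3.0643])) 0.5492435766088422
rows: [0.    1.432 0.   ] [ 0.677 -0.027 -1.02 ]  deg 8.6 mm 36.7
(array([0.3386, 0.4017, 0.1979]), array([ 3.1416,  0.3562, -3.0643])) 0.5253302237473924
rows: [0.    0.955 0.   ] [ 2.019 -0.047 -1.254]  deg 5.7 mm 71.3
(array([0.269 , 0.3949, 0.212 ]), array([ 3.1416,  0.2562, -3.0643])) 0.4777899210124553
```

{"api": "play_rows", "payload": {"targets": [[0,0,0,0.01,0,0.05,1],[0,0,0,0.03,0,0.12,1],[0,0,0,0.05,0,0.22,1],[0,0,0,0.07,0,0.34,1],[0,0,0,0.1,0,0.46,1],[0,0,0,0.12,0,0.58,1],[0,0,0,0.14,0,0.65,1],[0,0,0,0.14,0,0.65,1]]}}

```text
t: 20.93
tool_pos: [0.3957, 0.4051, 0.171]
ee_rot: [-3.141, 0.642, -3.064]
ft_force: [0.4, -0.4, -1.0]
width: 0.014
finger_force: 117.0
```

```bash
python3 - <<'E'
from trk import *
I,s=snap("p11");print(s['t'],s['tool_pos'],s['ee_rot'],s['ft_force'],s['torque']);checkdots(I,np.array([.3873,.4047,.1898]),[-3.1414,.6425,-3.0642],[.0121,.002,.017,.2062])
E
```

```text
21.0333 [0.3955 0.4052 0.1715] [-3.1412  0.6421 -3.0641] [-0.4879 -0.402  -1.7615] [-0.0921  0.9106  0.0457]
top got-pred [0.0594 0.2728] 8
side got-pred [0.1896 0.5465] 8
plate centre [0.5625 0.4208 0.1493] slope coords s,lat,h mm [ 2.8944  0.3185 -2.1187] dyaw -0.01449298796603299 yaw err -0.015100334376239033
```

{"api": "play_rows", "payload": {"targets": [[0,0.2,0,0.07,0.01,-0.1,1],[0,0.5,0,0.18,0.02,-0.28,1],[0,0.8,0,0.3,0.03,-0.46,1],[0,1.1,0,0.4,0.04,-0.62,1],[0,1.3,0,0.47,0.05,-0.74,1]]}}

```text
t: 21.45
tool_pos: [0.3703, 0.4051, 0.1817]
ee_rot: [3.141, 0.504, -3.064]
ft_force: [-0.8, 0.2, -1.3]
width: 0.0144
finger_force: 117.1
```

{"api": "play_rows", "payload": {"targets": [[0,0.29,0,0.14,0,-0.2,1],[0,0.57,0,0.27,-0.01,-0.41,1],[0,0.86,0,0.41,-0.02,-0.61,1],[0,1.15,0,0.54,-0.02,-0.82,1],[0,1.43,0,0.68,-0.03,-1.02,1]]}}

```text
t: 21.87
tool_pos: [0.3378, 0.4016, 0.1987]
ee_rot: [3.141, 0.355, -3.064]
ft_force: [0.5, 0.7, -2.2]
width: 0.0147
finger_force: 117.0
```

{"api": "play_rows", "payload": {"targets": [[0,0.14,0,0.29,-0.01,-0.18,1],[0,0.28,0,0.58,-0.01,-0.36,1],[0,0.41,0,0.87,-0.02,-0.54,1],[0,0.55,0,1.15,-0.03,-0.72,1],[0,0.68,0,1.44,-0.03,-0.9,1],[0,0.82,0,1.73,-0.04,-1.08,1],[0,0.95,0,2.02,-0.05,-1.25,1],[0,0.95,0,2.02,-0.05,-1.25,1]]}}

```text
t: 22.53
tool_pos: [0.2671, 0.3946, 0.2123]
ee_rot: [3.141, 0.255, -3.063]
ft_force: [-0.2, 0.4, -1.5]
width: 0.0146
finger_force: 117.1
```

```bash
python3 - <<'E'
from trk import *
I,s=snap("p12");cur=(s['tool_pos'],s['ee_rot']);print(s['t'],s['qpos'],*cur,s['ft_force'],s['torque']);checkdots(I,np.array([.3873,.4047,.1898]),[-3.1414,.6425,-3.0642],[.0121,.002,.017,.2062])
L,Rl=lifter_from_tool(*cur,.2062);T=yawpose(RK[0],RK[1],0,RK[2]);print("lifter in rack",T[:3,:3].T@(L-T[:3,3]),Rl.as_euler('xyz'),L)
E
```

```text
22.6333 [-0.5912  0.5694 -0.8814  2.292   1.1393  0.7602 -0.6988] [0.2688 0.3947 0.212 ] [-3.1415  0.2574 -3.0638] [ 0.3186  0.1939 -1.0654] [-0.0535  0.5146  0.0303]
top got-pred [-1.5791  1.1809] 8
side got-pred [ 0.2004 -3.7828] 8
plate centre [0.5593 0.4194 0.1597] slope coords s,lat,h mm [ 4.3038 -0.7564  8.6494] dyaw -0.09392370955580427 yaw err -0.09453105596601041
lifter in rack [-0.1551 -0.0001  0.1042] [-0.0001 -0.0512  0.0778] [0.4046 0.4052 0.1042]
```

```bash
python3 - <<'E'
from trk import *
for n in CC:
    a,b=[cv2.imread(f"pics/{k}_{n}.png") for k in("p11","p12")]
    o=np.array([-8,-5]) if n=="top" else np.array([0,0])
    g=cv2.cvtColor(a,6);c=proj([.5625,.4208,.155],CC[n])[0]
    m=np.zeros_like(g);h=cv2.convexHull(np.round(proj(Rt([0,-.436,.095]).apply(np.array(Pl)*.92)+[.5625,.4208,.15],CC[n])).astype(np.int32));cv2.fillPoly(m,[h],255)
    P=cv2.goodFeaturesToTrack(g,20,.05,4,mask=m).reshape(-1,2);q,st=lk(a,b,P);d=q-P
    print(n,np.median(d,0),np.abs(d).max(0),len(P),"meandiff",cv2.absdiff(a,b)[m>0].mean(), "b/w means",a[m>0].mean(),b[m>0].mean())
    print(np.round(np.c_[P,d],1))
E
```

```text
top [-0.0218  0.0025] [4.8258 1.4572] 9 meandiff 2.5350018135654695 b/w means 135.80232136380124 133.26804497642365
[[235.  207.    0.    0. ]
 [249.  206.   -0.1   0. ]
 [228.  201.    0.1   0. ]
 [241.  202.   -0.    0. ]
 [251.  191.   -0.1  -0.1]
 [250.  217.   -0.2   0.4]
 [244.  218.   -4.8   1.5]
 [231.  219.    0.   -0.2]
 [237.  218.    0.3   0.2]]
side [  3.1703 -19.7297] [ 9.8216 47.2683] 8 meandiff 1.8302938196555218 b/w means 153.89108409321176 152.1337386018237
[[398.  215.   -0.    0. ]
 [411.  218.    0.    0. ]
 [404.  219.   -0.    0.1]
 [418.  224.   -0.1  -0.1]
 [412.  210.    8.9 -46.2]
 [399.  208.    9.8 -47.3]
 [419.  212.    8.3 -46.3]
 [405.  209.    6.3 -39.4]]
```

```bash
python3 - <<'E'
from trk import *
M=np.array([.595,.225,.142]);s=status.state();cur=(s['tool_pos'],s['ee_rot'])
W=[cur,ltcp(-.165,.20,.05,.0775),ltcp(-.02,.17,.03,.12,frame=M),ltcp(0,.045,0,.142,frame=M)]
for i in range(3): go(*W[i+1],cur=W[i]);print(W[i+1])
E
```

```text
rows: [0.    0.011 0.003] [-0.5    0.    -3.177]  deg 0.1 mm 96.5
(array([0.259 , 0.3939, 0.308 ]), array([ 3.1416,  0.2562, -3.0641]))
rows: [-0.099  0.191 -0.394] [-5.19  -6.713  2.3  ]  deg 2.7 mm 263.8
(array([0.4422, 0.2061, 0.2807]), array([ 3.1416,  0.2362, -3.0216]))
rows: [-0.046  0.286 -0.205] [ 0.186 -0.081  4.105]  deg 2.1 mm 123.3
(array([0.4658, 0.2065, 0.1597]), array([-3.1416,  0.2062, -2.9996]))
```

{"api": "play_rows", "payload": {"targets": [[0,0,0,0,0,-0.2,1],[0,0,0,-0.05,0,-0.7,1],[0,0,0,-0.2,0,-1.4,1],[0,0,0,-0.35,0,-2.2,1],[0,0,0,-0.45,0,-2.9,1],[0,0,0,-0.5,0,-3.18,1],[0,0,0,-0.5,0,-3.18,1]]}}

```text
t: 23.22
tool_pos: [0.2595, 0.3943, 0.3097]
ee_rot: [3.139, 0.259, -3.066]
ft_force: [0.4, 1.0, -1.7]
width: 0.0143
finger_force: 117.1
```

{"api": "play_rows", "payload": {"targets": [[0,0,0,0,-0.4,0,1],[0,0,-0.05,-0.1,-1.3,0,1],[0,0,-0.1,-0.5,-2.2,0.1,1],[-0.03,0.05,-0.15,-1.2,-3.1,0.5,1],[-0.05,0.1,-0.2,-2,-4,0.9,1],[-0.07,0.15,-0.3,-2.9,-5,1.3,1],[-0.08,0.17,-0.35,-3.8,-5.8,1.7,1],[-0.1,0.19,-0.39,-4.6,-6.4,2.1,1],[-0.1,0.19,-0.39,-5.1,-6.7,2.27,1],[-0.1,0.19,-0.39,-5.19,-6.71,2.3,1]]}}

```text
t: 24.05
tool_pos: [0.4445, 0.2019, 0.2784]
ee_rot: [-3.14, 0.233, -3.028]
ft_force: [-0.5, -0.3, -1.2]
width: 0.0141
finger_force: 117.3
```

{"api": "play_rows", "payload": {"targets": [[0,0.05,-0.05,0.03,-0.01,0.4,1],[0,0.1,-0.1,0.06,-0.03,1,1],[-0.02,0.15,-0.15,0.1,-0.05,1.7,1],[-0.03,0.2,-0.2,0.13,-0.06,2.4,1],[-0.05,0.29,-0.2,0.16,-0.08,3.1,1],[-0.05,0.29,-0.2,0.19,-0.08,3.7,1],[-0.05,0.29,-0.2,0.19,-0.08,4.1,1],[-0.05,0.29,-0.2,0.19,-0.08,4.1,1]]}}

```text
t: 24.72
tool_pos: [0.4642, 0.206, 0.157]
ee_rot: [-3.141, 0.201, -2.999]
ft_force: [-0.5, 0.1, -1.8]
width: 0.0144
finger_force: 117.4
```

```bash
python3 - <<'E'
from trk import *
M=np.array([.595,.225,.142]);I,s=snap("p13");s=status.state();cur=(s['tool_pos'],s['ee_rot']);print(s['t'],s['qpos'],*cur,s['ft_force'],s['torque'])
L,Rl=lifter_from_tool(*cur,.2062);print("lifter",L,Rl.as_euler('xyz'))
P=Rl.apply(Bl)+L
for n in CC: print(n,proj(P,CC[n]))
go(*ltcp(0,.010,0,.142,frame=M))
E
```

```text
24.8167 [-0.0446  0.6544 -0.7615  2.2907  1.3347  0.5488 -0.1808] [0.4645 0.2065 0.1592] [ 3.1413  0.204  -2.9993] [ 1.0526 -0.4691 -1.1967] [-0.0636  0.4569 -0.0323]
lifter [0.5935 0.2251 0.0443] [0.0003 0.0022 0.1424]
top [[292.974  181.1746]
 [309.5549 178.2518]
 [298.6662 215.4033]
 [315.476  212.4424]]
side [[344.2896 245.8204]
 [325.9375 242.7602]
 [350.1602 212.4305]
 [332.435  209.601 ]]
rows: [ 0.003 -0.021  0.003] [ 0.194 -0.007  1.136]  deg 0.1 mm 34.6
```

{"api": "play_rows", "payload": {"targets": [[0,0,0,0.04,0,0.2,1],[0,0,0,0.1,0,0.5,1],[0,0,0,0.14,0,0.8,1],[0,-0.02,0,0.18,-0.01,1.05,1],[0,-0.02,0,0.19,-0.01,1.14,1],[0,-0.02,0,0.19,-0.01,1.14,1]]}}

```text
t: 25.32
tool_pos: [0.4669, 0.2064, 0.1255]
ee_rot: [3.141, 0.208, -3.0]
ft_force: [-0.1, 0.1, -1.4]
width: 0.0144
finger_force: 117.4
```

{"api": "play_rows", "payload": {"targets": [[0,0,0,0.01,0,0.05,1],[0,0,0,0.02,0,0.1,1],[0,0,0,0.02,0,0.1,1]]}}

```text
t: 25.57
tool_pos: [0.4673, 0.2065, 0.1225]
ee_rot: [3.141, 0.209, -3.001]
ft_force: [-0.0, 0.5, -1.2]
width: 0.0144
finger_force: 117.4
```

{"api": "play_rows", "payload": {"targets": [[0,0,0,0.01,0,0.04,1],[0,0,0,0.01,0,0.06,1],[0,0,0,0.01,0,0.06,1]]}}

```text
t: 25.82
tool_pos: [0.4674, 0.2064, 0.1204]
ee_rot: [3.141, 0.209, -3.001]
ft_force: [0.5, 0.1, -1.3]
width: 0.014
finger_force: 117.4
```

{"api": "play_rows", "payload": {"targets": [[0,0,0,0.01,0,0.03,1],[0,0,0,0.01,0,0.06,1],[0,0,0,0.01,0,0.06,1]]}}

```text
t: 26.07
tool_pos: [0.4674, 0.2064, 0.1184]
ee_rot: [3.141, 0.209, -3.001]
ft_force: [0.1, -0.2, -0.7]
width: 0.0142
finger_force: 117.4
```

{"api": "play_rows", "payload": {"targets": [[0,0,0,0,0,0.02,1],[0,0,0,0,0,0.04,1],[0,0,0,0,0,0.04,1]]}}

```text
t: 26.32
tool_pos: [0.4674, 0.2065, 0.1176]
ee_rot: [3.141, 0.209, -3.0]
ft_force: [-2.0, -1.5, 5.5]
width: 0.0142
finger_force: 118.1
```

```bash
python3 - <<'E'
from trk import *
s=status.state();print(s['tool_pos'],s['ee_rot'],s['ft_force'],s['torque'])
E
```

```text
[0.4674 0.2065 0.1176] [ 3.1411  0.2088 -3.0003] [-1.9582 -1.5053  5.5271] [-0.2083  0.4331 -0.1205]
```

{"api": "play_rows", "payload": {"squeeze": 20, "targets": [[0,0,0,0,0,0,1],[0,0,0,0,0,0,1],[0,0,0,0,0,0,1]]}}

```text
t: 26.57
tool_pos: [0.4674, 0.2065, 0.1176]
ee_rot: [3.141, 0.209, -3.0]
ft_force: [-3.7, -1.0, 4.5]
width: 0.0144
finger_force: 118.1
```

{"api": "play_rows", "payload": {"targets": [[0,0,0,0,0,0,0.7],[0,0,0,0,0,0,0.5],[0,0,0,0,0,0,0.2],[0,0,0,0,0,0,0],[0,0,0,0,0,0,0],[0,0,0,0,0,0,0],[0,0,0,0,0,0,0]]}}

```text
t: 27.15
tool_pos: [0.4677, 0.2065, 0.1174]
ee_rot: [3.141, 0.209, -3.001]
ft_force: [-0.5, -0.2, 0.2]
width: 0.0856
finger_force: 0.0
```

```bash
python3 - <<'E'
from trk import *
I,s=snap("p14");print(s['t'],s['tool_pos'],s['ee_rot'],s['ft_force'],s['width'],s['qpos'])
E
```

```text
27.25 [0.4677 0.2065 0.1174] [ 3.141   0.2088 -3.0006] [-0.3788  0.2125  0.0144] 0.08552470532254908 [-0.0759  0.7365 -0.7232  2.3093  1.5366  0.5539 -0.3694]
```

{"api": "play_rows", "payload": {"targets": [[0,0,0,0,0,-0.2,0],[0,0,0,0,0,-0.7,0],[0,0,0,0,0,-1.4,0],[0,0,0,0,0,-2.2,0],[0,0,0,0,0,-3,0],[0,0,0,0,0,-4,0],[0,0,0,0,0,-5,0],[0,0,0,0,0,-5,0],[0,0,0,0,0,-5,0]]}}

```text
t: 28.0
tool_pos: [0.4371, 0.2021, 0.2659]
ee_rot: [3.141, 0.212, -3.001]
ft_force: [0.0, -0.7, 0.0]
width: 0.0856
finger_force: 0.0
```

```bash
python3 - <<'E'
from trk import *
I,s=snap("p15");print(s['t'],s['tool_pos'],s['ft_force'])
# blade quad by colour: predict and compare with image via segmentation (grey on cork)
for n in CC:
    im=I[n].astype(int);c=proj([.595,.225,.006],CC[n])[0].astype(int);w=34
    r=im[c[1]-w:c[1]+w,c[0]-w:c[0]+w];m=((np.abs(r[:,:,2]-r[:,:,0])<14)&(r.mean(2)>60)).astype(np.uint8)
    m=cv2.morphologyEx(m,cv2.MORPH_OPEN,np.ones((3,3)));k,l,stt,ce=cv2.connectedComponentsWithStats(m)
    j=l[w,w];cnt=np.argwhere(l==j)[:,::-1].astype(np.float32)+c-w;q=cv2.boxPoints(cv2.minAreaRect(cnt));print(n,j,len(cnt),cnt.mean(0));print(q)
    P=Rt([0,0,.142]).apply(Bl)+[.5955,.2255,.004];print("pred",proj(P,CC[n]),proj(P,CC[n]).mean(0))
    a=cv2.imread(f"pics/p12_{n}.png")
    h=cv2.convexHull(np.round(proj(Rt([0,-.436,.095]).apply(np.array(Pl)*.9)+[.5625,.4208,.15],CC[n])).astype(np.int32));M=np.zeros(a.shape[:2],np.uint8);cv2.fillPoly(M,[h],255)
    P=cv2.goodFeaturesToTrack(cv2.cvtColor(a,6),20,.05,4,mask=M).reshape(-1,2);d=lk(a,I[n],P)[0]-P;print("plate motion",np.median(d,0),np.abs(d).max(0))
    for nm,x in(("bottle",(.70,.14,.07)),):pass
    b=cv2.imread(f"pics/{n}0.png");print("scene diff blobs:")
    df=(cv2.absdiff(b,I[n]).max(2)>40).astype(np.uint8);df=cv2.morphologyEx(df,cv2.MORPH_OPEN,np.ones((3,3)));k,l,stt,ce=cv2.connectedComponentsWithStats(df)
    print([(*stt[i][:4].tolist(),) for i in range(1,k) if stt[i][4]>15])
E
```

```text
28.1 [0.4369 0.2016 0.2639] [-0.6464  0.1226 -1.4825]Traceback (most recent call last):
  File "<stdin>", line 8, in <module>
cv2.error: OpenCV(4.12.0) /io/opencv/modules/imgproc/src/convhull.cpp:143: error: (-215:Assertion failed) total >= 0 && (depth == CV_32F || depth == CV_32S) in function 'convexHull'
```

```bash
python3 - <<'E'
from trk import *
I,s=snap("p16")
for n in CC:
    im=I[n].astype(int);c=proj([.595,.225,.006],CC[n])[0].astype(int);w=34
    r=im[c[1]-w:c[1]+w,c[0]-w:c[0]+w];m=((np.abs(r[:,:,2]-r[:,:,0])<14)&(r.mean(2)>60)).astype(np.uint8)
    m=cv2.morphologyEx(m,cv2.MORPH_OPEN,np.ones((3,3)));k,l=cv2.connectedComponents(m)
    j=l[w,w];cnt=(np.argwhere(l==j)[:,::-1]+c-w).astype(np.float32);print(n,j,len(cnt),cnt.mean(0),cv2.boxPoints(cv2.minAreaRect(cnt)).tolist())
    P=Rt([0,0,.142]).apply(Bl)+[.5955,.2255,.004];print("pred",proj(P,CC[n]).tolist(),proj(P,CC[n]).mean(0))
    a=cv2.imread(f"pics/p12_{n}.png")
    h=cv2.convexHull(np.round(proj(Rt([0,-.436,.095]).apply(np.array(Pl)*.9)+[.5625,.4208,.15],CC[n])).astype(np.int32));M=np.zeros(a.shape[:2],np.uint8);cv2.fillPoly(M,[h],255)
    P=cv2.goodFeaturesToTrack(cv2.cvtColor(a,6),20,.05,4,mask=M).reshape(-1,2);d=lk(a,I[n],P)[0]-P;print("plate motion",np.median(d,0),np.abs(d).max(0))
    b=cv2.imread(f"pics/{n}0.png")
    df=(cv2.absdiff(b,I[n]).max(2)>40).astype(np.uint8);df=cv2.morphologyEx(df,cv2.MORPH_OPEN,np.ones((3,3)));k,l,stt,ce=cv2.connectedComponentsWithStats(df)
    print("diff",[stt[i][:4].tolist() for i in range(1,k) if stt[i][4]>15])
E
```

```text
top 2 572 [304.9248 199.0629] [[293.9729919433594, 182.83786010742188], [310.1891784667969, 180.13516235351562], [316.6486511230469, 218.89190673828125], [300.4324645996094, 221.5946044921875]]
pred [[293.8936210221536, 182.62587448055368], [310.0043467605274, 179.79154470595552], [299.4268064154636, 215.89837035165692], [315.7507872915248, 213.02909976518876]] [304.7689 197.8362]
plate motion [0.0083 0.0087] [0.0502 0.0672]
diff [[434, 169, 38, 39], [222, 193, 12, 8], [235, 199, 3, 6], [283, 221, 59, 38], [366, 266, 83, 41], [438, 297, 36, 52], [380, 308, 10, 20], [534, 329, 23, 28], [553, 329, 16, 21], [439, 350, 4, 8], [562, 353, 5, 7], [525, 356, 37, 23], [445, 368, 10, 20], [457, 370, 14, 9], [458, 380, 11, 13], [379, 384, 26, 11], [460, 395, 30, 5]]
side 2 632 [337.8291 232.019 ] [[325.9132080078125, 248.7962188720703], [334.27923583984375, 204.17735290527344], [351.36602783203125, 207.38111877441406], [343.0, 251.99998474121094]]
pred [[343.68459895302635, 252.0129444523124], [325.7356259849712, 248.98810470308328], [349.4624663708842, 219.15161076911943], [332.1158985777377, 216.34986866076906]] [337.7496 234.1256]
plate motion [-0.0024 -0.0037] [10.1033  4.6241]
diff [[0, 0, 40, 39], [88, 0, 47, 25], [328, 4, 45, 39], [139, 18, 16, 12], [153, 22, 31, 15], [303, 25, 6, 26], [184, 29, 31, 11], [134, 30, 12, 5], [0, 32, 17, 25], [253, 39, 8, 4], [315, 39, 12, 10], [330, 44, 10, 5], [13, 47, 36, 17], [354, 49, 4, 5], [49, 53, 18, 23], [339, 56, 32, 46], [337, 60, 12, 12], [241, 67, 14, 7], [0, 74, 19, 12], [324, 108, 52, 51], [180, 165, 32, 36], [337, 173, 8, 33], [342, 174, 8, 35], [336, 207, 4, 8], [391, 213, 5, 12], [420, 214, 4, 6]]
```

```bash
python3 -c "
from rig import hand_in;print(hand_in())"
```

```text
the job is handed in; nothing more can be done
None
```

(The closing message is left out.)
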